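Turn up the washed tea caddies and put their lids on

TASK

The washed tea caddies are drying upside down on the grey mat. Turn every caddy mouth-up, stand it wholly on the wooden board and put the lid of its own colour on it, plug in the mouth, fully down and level. There may be two or three caddies; a lid whose caddy is missing is not needed, and the small white ramekin between mat and board is to be left where it stands.

Things in the scene. Friction and masses are not known exactly. Their poses are not given: they have to be found in the camera images.
- board: Fixed wooden serving board, 220 x 420 x 12 mm thick, lying on the counter. Origin at the centre of its underside (its top is 12 mm above), x along the short side, y along the long side. Clear at the start.
- mat: Fixed thin grey drying mat, 260 x 400 x 4 mm thick. Origin at the centre of its underside, y along the long side. Its place and the board's may be swapped.
- caddy_red: Red square open tin, 60 x 60 mm outside, 80 mm tall, walls and base 3 mm thick (mouth 54 x 54 mm inside), white band near the mouth, 160 g. Origin: centre of the mouth in the rim's plane; z axis runs from mouth to closed base (outer face at z = 80 mm), x, y square to the walls. Starts mouth-down on the mat (z up); mouth-up, z points down. May be absent (None).
- lid_red: Loose lid of the red caddy: red plate 66 x 66 x 4 mm, under it a white plug 46 x 46 x 8 mm, on top a round wooden knob 18 mm wide, 22 mm tall; 60 g. Origin: centre of the plate's underside; z up through the knob (z = 4 to 26 mm), x, y along the plate's edges. Starts knob-up on the mat, on its plug. Seated, its origin meets the caddy's. Present even if its caddy is not.
- caddy_blue: Blue square open tin, 60 x 60 mm outside, 80 mm tall, walls and base 3 mm thick (mouth 54 x 54 mm inside), white band near the mouth, 160 g. Origin: centre of the mouth in the rim's plane; z axis runs from mouth to closed base (outer face at z = 80 mm), x, y square to the walls. Starts mouth-down on the mat (z up); mouth-up, z points down. May be absent (None).
- lid_blue: Loose lid of the blue caddy: blue plate 66 x 66 x 4 mm, under it a white plug 46 x 46 x 8 mm, on top a round wooden knob 18 mm wide, 22 mm tall; 60 g. Origin: centre of the plate's underside; z up through the knob (z = 4 to 26 mm), x, y along the plate's edges. Starts knob-up on the mat, on its plug. Seated, its origin meets the caddy's. Present even if its caddy is not.
- caddy_yellow: Yellow square open tin, 60 x 60 mm outside, 80 mm tall, walls and base 3 mm thick (mouth 54 x 54 mm inside), white band near the mouth, 160 g. Origin: centre of the mouth in the rim's plane; z axis runs from mouth to closed base (outer face at z = 80 mm), x, y square to the walls. Starts mouth-down on the mat (z up); mouth-up, z points down. May be absent (None).
- lid_yellow: Loose lid of the yellow caddy: yellow plate 66 x 66 x 4 mm, under it a white plug 46 x 46 x 8 mm, on top a round wooden knob 18 mm wide, 22 mm tall; 60 g. Origin: centre of the plate's underside; z up through the knob (z = 4 to 26 mm), x, y along the plate's edges. Starts knob-up on the mat, on its plug. Seated, its origin meets the caddy's. Present even if its caddy is not.
- ramekin: Bystander: small white ramekin, 60 mm wide, 32 mm tall, origin at the centre of its underside. Stands just beyond the gap between mat and board. Leave alone.
Things that resemble listed ones, but are neither listed nor needed, are in the scene too. Leave any green, pink or turquoise look-alike of the lid_yellow alone.

How it is judged:
By the outcome, as a careful person would: the job done as asked, in the order asked, and still so for the second after the job is handed in, with the robot touching nothing.
Of caddy_red, caddy_blue, caddy_yellow only 2 to 3 are there at a start; the rules pass over those that are not, and their reading is None.
At some moment in a run one of caddy_red, caddy_blue, caddy_yellow, lid_red, lid_blue, lid_yellow may be knocked a few centimetres aside while the robot is not near it.
It also fails if it takes over 210 s, if anything falls off the work surface, if the arm or the gripper's body presses on something with over 40 N, if the wrist force passes 120 N, or if a joint passes its speed limit or range.

ROBOT

A 6-joint arm with a two-finger parallel gripper is mounted at the origin on the work surface. World frame = base frame: x ahead of the robot, y to its left, z up, the work surface at z = 0. Lengths are in m, angles in rad, forces in N, time in s.
With the tool pointing down it reaches from about 0.225 to 0.875 m from the base axis. Payload 3.4 kg.
Tool frame: the origin (TCP) lies at the very end of the fingers, on their centre line; the grasp point (between the pads) lies 19 mm behind it (manip.tcp_to_grasp is the distance from the TCP to the grasp point, in m); z points along the fingers, y is the line along which they close (so a half turn about z gives the same grasp; the last joint's range is limited). The gripper opens to 85 mm and grips with 20 to 120 N. Pads are 22 mm wide; open, the fingers measure 114 mm over their backs; the gripper's body (76 mm by 85 mm) begins 54 mm behind the grasp point. The pads swing forward as they close: fully open they stand 13 mm farther back than shut.
Start: joints at [1.19, 0.276, 1.505, -0, 1.361, -0.121], TCP at [0.148, 0.556, 0.231] pointing down, gripper open.
Joint ranges: [-2.89, 2.89], [-0.75, 2.08], [0.22, 2.7], [-1.18, 4.32], [0.11, 2.71], [-2.7, 2.7]. Speed limits (rad/s): [2.57, 2.57, 3.14, 3.14, 3.14, 3.14].

INTERFACE

Orientations are given as a unit quaternion [w, x, y, z].
In Python, from rig import status, get_image, job, manip gives the robot as it stands.
- The arm moves only by the tool apply_moves, never from a script. Its arguments are lists of equal length, an entry for each row: "xyz": the shift along the tool's x, y, z each as a share of 0.3 m, from -1 to 1, a list of three; "rot": the turn, a rotation vector about the tool's x, y, z each as a share of 60 degrees, from -1 to 1, a list of three; "hand": the opening, from -1 (shut) to 1 (fully open). A call has 1 to 8 rows; each row shifts and turns the commanded pose from where the row before left it, along the tool's axes as they then stand; what a row does not reach is not made up. A row lasts 1/8 s, in which the tool goes at most 62.5 mm and 10.7 degrees, less where a joint would pass 70% of its speed; a pose out of reach is approached as far as the arm can. A call with a number of a shift or a turn outside -1 to 1 is refused whole. A call with a gripper value outside its range is refused whole. The fingers move at their own pace and stop on an object; "force" is the grip in N (left out, the last holds). Time passes only in rows, so rows that do not move let the fingers close. It gives the time, the measured TCP pose, the force, the opening and the grip force at its end, in the units of the state.
- status.get_state(): the state, without advancing time (a new reading comes with each control period).
- get_image(name): name is "scene" or "top" or "wrist"; returns a dict with "pixels" (420x560x3 uint8, red, green, blue), "fovy" (degrees; the focal length in pixels is half the picture's height over the tangent of half this angle, whatever the lens; pixels are square), "cx", "cy" (the principal point, pixels), "origin" and "orientation" of the camera in the world; the wrist camera has in their place "tool_from_camera" (4x4, takes a point from camera to tool coordinates, whose origin is the TCP and whose axes are the flange's). Camera axes: x right, y down, z forward; pixel columns grow to the right and rows downward; lengths in m; the calibration is good to about 2 mm. A picture is of the moment at which its call begins: read the wrist's pose just before it. There is no depth.
- job.sign_off(): hands the job in; it is judged then, once.
The state is a dict: "clock": time; "qpos": joint angles; "qd": joint speeds; "effort": joint torques, N m; "position": TCP position; "ee_rot": TCP orientation; "contact_force": force on the tool from outside, world axes, zero at the start; "moment": the same for the moment, N m; "width": finger opening in m; "gripper_force": force on a finger pad.
Only numpy, scipy, OpenCV 4.12 (cv2) and the standard library are available. Lean on these libraries where they do the work, as an engineer would, in place of code of your own. Each camera call takes 0.05 s, during which the arm holds its last target. There are 200 camera calls.

## Working session

There is one attempt and no reset: what is moved stays moved. The work goes in short steps, Python scripts to look and compute and a tool call to move; the robot and the scene stay as the last step left them, time stands still between calls to the robot, and variables do not carry over. Pictures are saved under pics/ and viewed, at most 14 in all, crops included, and the job is handed in when it is done.

Besides the shell and the picture viewer there is one more tool, called as name(argument=value, ...) on one line, values as JSON. apply_moves: Moves the arm, as the interface text tells. Its arguments: {"type":"object","properties":{"xyz":{"type":"array","items":{"type":"array","items":{"type":"number","minimum":-1,"maximum":1}}},"rot":{"type":"array","items":{"type":"array","items":{"type":"number","minimum":-1,"maximum":1}}},"hand":{"type":"array","items":{"type":"number"}},"force":{"type":"number"}},"required":["xyz","rot","hand"]}

```bash
ls; mkdir -p pics; python3 - <<'E'
from rig import status,get_image,job,manip
import cv2
print(status.get_state()); print(manip.tcp_to_grasp, [a for a in dir(manip) if a[0]!='_'])
for n in("scene","top","wrist"):
    im=get_image(n); print(n,{k:v for k,v in im.items() if k!="pixels"})
    cv2.imwrite(f"pics/{n}0.png",im["pixels"][:,:,::-1])
E
```

```text
pics
{'clock': 0.0, 'qpos': array([ 1.19001126e+00,  2.76586718e-01,  1.50612464e+00, -4.18286556e-06,
        1.36070955e+00, -1.21021106e-01]), 'qd': array([-0.00086283, -0.00196113,  0.00013276,  0.000587  ,  0.00079942,
        0.00019231]), 'effort': array([-1.05488216e-03, -4.16778445e+01, -2.45796007e+01, -3.16848927e-04,
        1.11560643e-02, -3.74022545e-05]), 'position': array([0.14751056, 0.55520968, 0.23044782]), 'ee_rot': array([-2.24977941e-04,  1.29516630e-01,  9.91576829e-01, -8.86014244e-04]), 'contact_force': array([ 0.60608784, -0.29573508, -0.35517626]), 'moment': array([-0.01378352,  0.04861319, -0.03071522]), 'gripper_force': 0.0, 'width': 0.08553907744458535}
0.0187 ['MotionError', 'tcp_to_grasp']
scene {'fovy': 47.04145347838021, 'cx': 279.56062622139297, 'cy': 210.71722764750544, 'origin': array([1.20596393, 0.13719598, 1.19608283]), 'orientation': array([-0.17066008,  0.60935316,  0.74418792, -0.21388829])}
top {'fovy': 45.5654791985, 'cx': 277.85626126635384, 'cy': 210.551147517136, 'origin': array([ 0.29833252, -0.01296714,  1.49256488]), 'orientation': array([-0.04652846,  0.70789514, -0.70224604,  0.05975011])}
wrist {'fovy': 60.21765992094568, 'cx': 281.60986208903205, 'cy': 214.80551573355086, 'tool_from_camera': array([[ 5.11534187e-04, -9.57423208e-01, -2.88687617e-01,
         7.29861452e-02],
       [ 9.99999856e-01,  4.42955897e-04,  3.02880528e-04,
         1.11621048e-03],
       [-1.62108965e-04, -2.88687730e-01,  9.57423296e-01,
        -1.42984698e-01],
       [ 0.00000000e+00,  0.00000000e+00,  0.00000000e+00,
         1.00000000e+00]])}
```

View pics/top0.png

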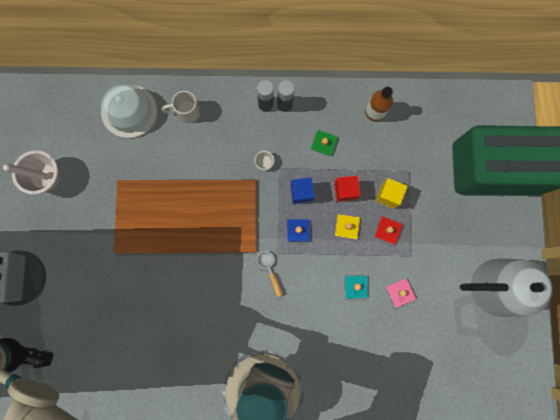

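View pics/scene0.png

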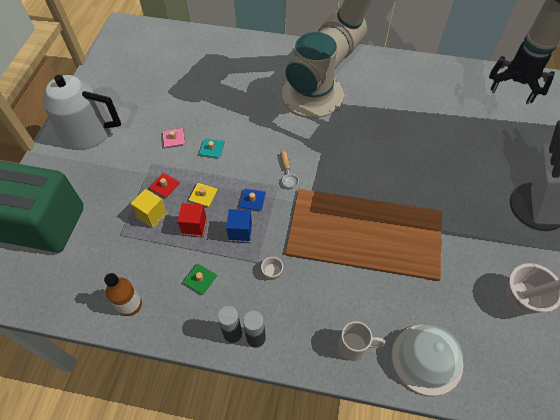

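Top view: caddies are blue (302,190), red (348,188) and yellow (392,193). Lids are blue (298,230), yellow (348,227) and red (389,230). The look-alikes are green (325,143), turquoise (357,287) and pink (401,293), and I'll leave those alone. The board is at (187,217) and the ramekin at (264,160).

```bash
cat > h.py <<'E'
import numpy as np, cv2, json
from scipy.spatial.transform import Rotation as R
from rig import status,get_image
def q2R(q): return R.from_quat([q[1],q[2],q[3],q[0]])
def grab(n):
    s=status.get_state(); im=get_image(n)
    f=im["pixels"].shape[0]/2/np.tan(np.radians(im["fovy"])/2)
    if n=="wrist":
        T=np.eye(4);T[:3,:3]=q2R(s["ee_rot"]).as_matrix();T[:3,3]=s["position"]; T=T@im["tool_from_camera"]; Rm,o=T[:3,:3],T[:3,3]
    else: Rm,o=q2R(im["orientation"]).as_matrix(),im["origin"]
    return im["pixels"],(f,im["cx"],im["cy"],Rm,o)
def toplane(c,uv,z):
    f,cx,cy,Rm,o=c; uv=np.atleast_2d(np.asarray(uv,float))
    d=np.c_[(uv[:,0]-cx)/f,(uv[:,1]-cy)/f,np.ones(len(uv))]@Rm.T
    return o+d*((z-o[2])/d[:,2])[:,None]
def topix(c,p):
    f,cx,cy,Rm,o=c; v=(np.atleast_2d(p)-o)@Rm
    return np.c_[cx+f*v[:,0]/v[:,2],cy+f*v[:,1]/v[:,2]]
HUE={"red":[(0,6),(174,180)],"blue":[(108,126)],"yellow":[(22,32)]}
def mask(px,col,s=120,v=50):
    h=cv2.cvtColor(px,cv2.COLOR_RGB2HSV); m=np.zeros(h.shape[:2],np.uint8)
    for a,b in HUE[col]: m|=cv2.inRange(h,(a,s,v),(b,255,255))
    return m
def blobs(m,amin=60):
    cs,_=cv2.findContours(m,cv2.RETR_EXTERNAL,cv2.CHAIN_APPROX_NONE)
    return sorted([c for c in cs if cv2.contourArea(c)>amin],key=cv2.contourArea,reverse=True)
def rect(c,cont,z):
    "min-area rectangle of a contour cast on plane z: centre, sides, yaw mod 90 deg"
    P=toplane(c,cont.reshape(-1,2),z)[:,:2]; r=cv2.minAreaRect((P*1000).astype(np.float32))
    a=(r[2]+45)%90-45
    return np.round(r[0],1),np.round(r[1],1),round(a,1)
E
python3 - <<'E'
from h import *
px,c=grab("top")
for col in HUE:
    for b in blobs(mask(px,col))[:4]:
        x,y,w,h=cv2.boundingRect(b); print(col,(x,y,w,h),cv2.contourArea(b),"z.084",rect(c,b,.084),"z.016",rect(c,b,.016))
h=cv2.cvtColor(px,cv2.COLOR_RGB2HSV)
for p in [(302,190),(348,188),(392,193),(150,210),(220,240),(220,190),(290,231),(341,222),(395,238)]: print(p,h[p[1],p[0]])
m=cv2.inRange(h,(5,120,40),(18,255,255)); m[:120]=0
for b in blobs(m,2000): print("board",cv2.boundingRect(b),rect(c,b,.012))
print("ram",toplane(c,[(264,160)],.03))
cv2.imwrite("pics/crop_top.png",cv2.resize(px[120:310,250:430],None,fx=3,fy=3,interpolation=cv2.INTER_CUBIC)[:,:,::-1])
p2,c2=grab("scene"); cv2.imwrite("pics/arm.png",cv2.resize(p2[0:130,270:560],None,fx=2.7,fy=2.7)[:,:,::-1])
E
```

```text
red (334, 176, 27, 26) 537.0 z.084 (array([ 579.2, -236.9]), array([71.6, 72.3]), 5.2) z.016 (array([ 592.8, -247.7]), array([75. , 75.8]), 5.2)
red (375, 216, 28, 28) 460.5 z.084 (array([ 458.9, -353. ]), array([64.5, 63.5]), -21.4) z.016 (array([ 466.7, -369.5]), array([67.6, 66.6]), -21.4)
blue (291, 178, 24, 26) 475.5 z.084 (array([ 572.2, -108.2]), array([69.5, 63.9]), 7.2) z.016 (array([ 585.5, -112.8]), array([72.9, 67. ]), 7.2)
blue (287, 219, 23, 23) 462.0 z.084 (array([456.9, -96.3]), array([63. , 62.6]), 0.2) z.016 (array([ 464.5, -100.3]), array([66. , 65.6]), 0.2)
yellow (376, 178, 32, 30) 585.0 z.084 (array([ 566. , -364.6]), array([71.4, 78.8]), -22.6) z.016 (array([ 579. , -381.6]), array([74.8, 82.6]), -22.6)
yellow (335, 214, 25, 25) 466.5 z.084 (array([ 469. , -236.1]), array([65.2, 63.4]), -7.7) z.016 (array([ 477.3, -246.9]), array([68.3, 66.4]), -7.7)
(302, 190) [111 201 151]
(348, 188) [  1 223 191]
(392, 193) [ 26 255 218]
(150, 210) [ 13 185 142]
(220, 240) [ 13 178  89]
(220, 190) [ 13 178 136]
(290, 231) [111 204 154]
(341, 222) [ 26 255 219]
(395, 238) [  1 222 208]
board (114, 180, 143, 73) (array([504.9, 234.2]), array([217. , 418.2]), 0.6)
ram [[0.67334413 0.0029673  0.03      ]]
```

View pics/crop_top.png

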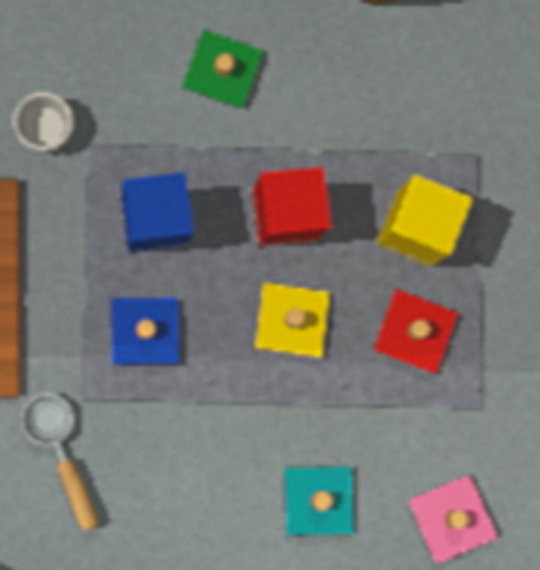

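View pics/arm.png

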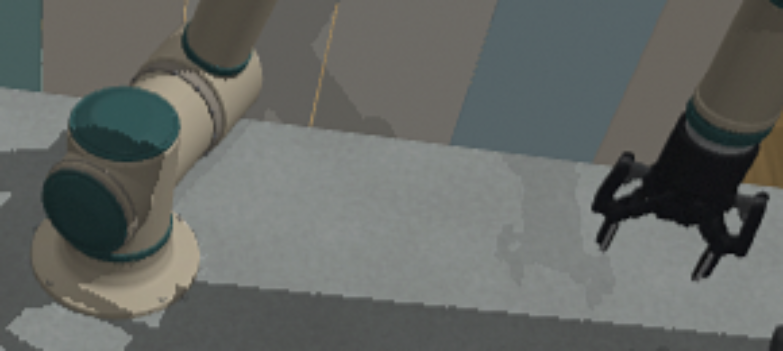

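The crop confirms it. The knobless boxes are the caddies, at crop pixels blue (157,210), red (290,205) and yellow (425,215). The needed lids are the ones on the mat, at blue (146,330), yellow (295,318) and red (418,330). No camera housing shows on the gripper.

Next is a hover over the mat for a close wrist view.

```bash
cat > plan.py <<'E'
from h import *
G=0.0187
def tool(psi,tau=0):
    p=np.radians(psi); M=np.c_[[-np.sin(p),np.cos(p),0],[np.cos(p),np.sin(p),0],[0,0,-1]]
    return R.from_matrix(M)*R.from_euler("y",tau,degrees=True)
def cur():
    s=status.get_state(); r=q2R(s["ee_rot"]); return s["position"]-G*r.apply([0,0,1]),r
def psi_tau():
    g,r=cur(); m=r.as_matrix(); return np.round(g*1000,1),round(np.degrees(np.arctan2(m[1,1],m[0,1])),2),round(np.degrees(np.arctan2(m[:,2]@[-m[1,1],m[0,1],0],-m[2,2])),2)
def plan(wps,start=None):
    "wps: (grasp point, psi, tau, rows or None); prints rows of shares, grasp point moved on straight lines"
    g,r=start or cur(); p=g+G*r.apply([0,0,1]); out=[]
    for g1,psi,tau,n in wps:
        r0,r1=r,tool(psi,tau); g0=p-G*r0.apply([0,0,1]); g1=np.array(g1,float); rv=(r0.inv()*r1).as_rotvec(); th=np.degrees(np.linalg.norm(rv))
        d=np.linalg.norm(g1+G*r1.apply([0,0,1])-p)
        n=n or int(max(1,np.ceil(d/.055),np.ceil(th/9.5)))
        for i in range(1,n+1):
            rt=r0*R.from_rotvec(rv*i/n); pt=g0+(g1-g0)*i/n+G*rt.apply([0,0,1])
            a=np.round(r.inv().apply(pt-p)/.3,3); b=np.round((r.inv()*rt).as_rotvec()/np.radians(60),3)
            p=p+r.apply(a*.3); r=r*R.from_rotvec(b*np.radians(60)); out.append((a,b))
        out.append(None)
    X,W=[],[]
    def flush():
        if X: print(len(X),json.dumps(X).replace(" ",""),"|",json.dumps(W).replace(" ","")); X.clear();W.clear()
    for o in out:
        if o is None: flush(); continue
        X.append([float(v)+0. for v in o[0]]);W.append([float(v)+0. for v in o[1]])
        if len(X)==8: flush()
    return p-G*r.apply([0,0,1]),r
E
python3 - <<'E'
from plan import *
print(psi_tau()); plan([((.50,-.16,.38),0,0,16)])
E
```

```text
(array([147.6, 555.5, 249.6]), np.float64(75.12), np.float64(0.01))
8 [[-0.109,-0.125,-0.027],[-0.119,-0.116,-0.027],[-0.128,-0.106,-0.027],[-0.137,-0.095,-0.027],[-0.144,-0.083,-0.027],[-0.15,-0.071,-0.027],[-0.155,-0.059,-0.028],[-0.16,-0.046,-0.027]] | [[0.0,0.0,0.078],[0.0,0.0,0.078],[0.0,0.0,0.079],[0.0,0.0,0.078],[0.0,0.0,0.078],[0.0,0.0,0.078],[0.0,0.0,0.079],[0.0,0.0,0.078]]
8 [[-0.163,-0.033,-0.027],[-0.165,-0.019,-0.027],[-0.166,-0.006,-0.027],[-0.166,0.008,-0.027],[-0.165,0.021,-0.027],[-0.162,0.035,-0.027],[-0.159,0.048,-0.028],[-0.155,0.061,-0.027]] | [[0.0,0.0,0.078],[0.0,0.0,0.078],[0.0,0.0,0.079],[0.0,0.001,0.078],[0.0,0.0,0.078],[-0.001,0.0,0.078],[0.0,0.0,0.079],[0.0,0.0,0.078]]
```

apply_moves(xyz=[[-0.109,-0.125,-0.027],[-0.119,-0.116,-0.027],[-0.128,-0.106,-0.027],[-0.137,-0.095,-0.027],[-0.144,-0.083,-0.027],[-0.15,-0.071,-0.027],[-0.155,-0.059,-0.028],[-0.16,-0.046,-0.027]], rot=[[0,0,0.078],[0,0,0.078],[0,0,0.079],[0,0,0.078],[0,0,0.078],[0,0,0.078],[0,0,0.079],[0,0,0.078]], hand=[1,1,1,1,1,1,1,1])

```text
clock: 1.25
position: [0.3243, 0.1965, 0.2968]
ee_rot: [0.0, 0.443, 0.897, 0.0]
contact_force: [0.9, -0.9, 0.9]
width: 0.0854
gripper_force: 0.0
```

apply_moves(xyz=[[-0.163,-0.033,-0.027],[-0.165,-0.019,-0.027],[-0.166,-0.006,-0.027],[-0.166,0.008,-0.027],[-0.165,0.021,-0.027],[-0.162,0.035,-0.027],[-0.159,0.048,-0.028],[-0.155,0.061,-0.027]], rot=[[0,0,0.078],[0,0,0.078],[0,0,0.079],[0,0,0.078],[0,0,0.078],[0,0,0.078],[0,0,0.079],[0,0,0.078]], hand=[1,1,1,1,1,1,1,1])

```text
clock: 2.25
position: [0.5004, -0.1615, 0.3617]
ee_rot: [-0.0, 0.708, 0.706, 0.0]
contact_force: [1.2, 0.5, -0.3]
width: 0.085
gripper_force: 0.0
```

```bash
python3 - <<'E'
from plan import *
print(psi_tau(), status.get_state()["qpos"].round(3), status.get_state()["clock"])
px,c=grab("wrist"); print(c[4]); cv2.imwrite("pics/w1.png",px[:,:,::-1])
for col in HUE:
    for b in blobs(mask(px,col),300)[:4]:
        print(col,cv2.boundingRect(b),"z.084",rect(c,b,.084),"z.016",rect(c,b,.016))
E
```

```text
(array([ 500.4, -161.5,  380.4]), np.float64(-0.18), np.float64(0.02)) [-0.445  0.155  1.351  0.     1.636 -0.442] 2.25
[ 0.50158075 -0.08695834  0.50471582]
red (319, 198, 57, 63) z.084 (array([ 582.2, -232.8]), array([64.9, 78.3]), 6.1) z.016 (array([ 595.3, -256.4]), array([75.4, 91. ]), 6.1)
red (233, 275, 55, 49) z.084 (array([ 472.5, -329.7]), array([57.6, 56.9]), -21.2) z.016 (array([ 467.8, -368.9]), array([66.9, 66.2]), -21.2)
blue (317, 95, 61, 61) z.084 (array([ 575.4, -109.3]), array([65.2, 60.3]), 7.8) z.016 (array([ 587.4, -112.9]), array([75.8, 70. ]), 7.8)
blue (228, 89, 53, 54) z.084 (array([470.8, -98.1]), array([56.4, 56.6]), 1.4) z.016 (array([465.8, -99.9]), array([65.5, 65.7]), 1.4)
yellow (304, 280, 62, 72) z.084 (array([ 568.9, -355.7]), array([88.8, 79.7]), -22.7) z.016 (array([ 579.8, -399.2]), array([103.1,  92.6]), -22.7)
yellow (240, 198, 52, 50) z.084 (array([ 481.3, -224.3]), array([58.1, 57. ]), -8.0) z.016 (array([ 478. , -246.5]), array([67.5, 66.2]), -8.0)
```

View pics/w1.png

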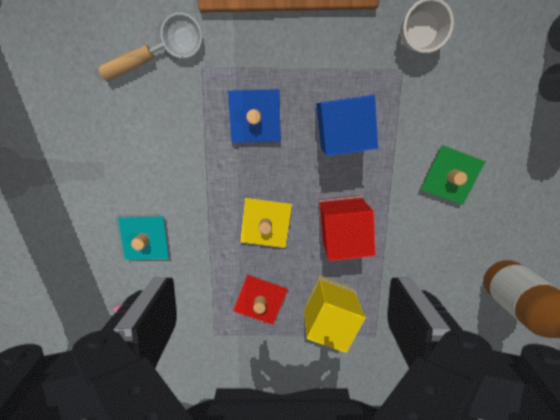

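The wrist view shows caddies blue (348,125), red (348,228) and yellow (335,317). Lids are blue (254,116), yellow (266,222) and red (260,299), with green, turquoise and pink outside the mat. I'll measure the caddies' top faces and plan the first pick.

```bash
sed -i 's/^G=.*/G=0.0127  # held point (caddy centre) behind TCP/' plan.py; cat >> h.py <<'E'
def topface(px,c,col,z,k=0):
    "brightest part of a colour blob near index k -> rect on plane z"
    out=[]
    v=cv2.cvtColor(px,cv2.COLOR_RGB2HSV)[:,:,2]
    for b in blobs(mask(px,col),300):
        m=np.zeros(v.shape,np.uint8); cv2.drawContours(m,[b],-1,255,-1)
        t,_=cv2.threshold(v[m>0].reshape(-1,1),0,255,cv2.THRESH_OTSU)
        mm=cv2.morphologyEx(((v>t)&(m>0)).astype(np.uint8)*255,cv2.MORPH_OPEN,np.ones((3,3)))
        bb=blobs(mm,200)
        if bb: out.append((rect(c,bb[0],z),t))
    return out
E
python3 - <<'E'
from plan import *
px,c=grab("wrist")
for col in HUE: print(col,topface(px,c,col,.084))
px,c=grab("top")
for col in HUE:
  for b in blobs(mask(px,col))[:2]:
    x,y,w,h=cv2.boundingRect(b); v=cv2.cvtColor(px,cv2.COLOR_RGB2HSV)[y:y+h,x:x+w,2]; 
  print(col,topface(px,c,col,.084))
C=np.array([.575,-.109,.044]); psi=7.5; d=tool(psi,-45).apply([0,0,1])
plan([(C-.17*d,psi,-45,8),(C-.09*d,psi,-45,3),(C,psi,-45,5)])
E
```

```text
red [((array([ 585.5, -240.4]), array([59.8, 60.4]), 6.0), 155.0), ((array([ 472.5, -330.2]), array([55.4, 55.7]), -20.9), 161.0)]
blue [((array([ 578.2, -108.8]), array([60. , 59.8]), 7.8), 120.0), ((array([471. , -98.4]), array([56.1, 55.6]), 1.4), 129.0)]
yellow [((array([ 572.8, -371.3]), array([60.2, 59.8]), -22.6), 174.0), ((array([ 481.5, -224.4]), array([55.9, 55.8]), -8.1), 178.0)]
red [((array([ 459.3, -352.1]), array([61.3, 61.3]), -21.6), 172.0)]
blue [((array([ 576.8, -105. ]), array([61.4, 57.8]), 0.6), 124.0)]
yellow []
8 [[0.068,0.025,0.087],[0.075,0.025,0.08],[0.083,0.026,0.071],[0.088,0.027,0.064],[0.094,0.028,0.053],[0.099,0.029,0.045],[0.102,0.031,0.034],[0.104,0.033,0.024]] | [[-0.006,-0.094,-0.015],[-0.007,-0.093,-0.015],[-0.006,-0.094,-0.015],[-0.007,-0.094,-0.015],[-0.006,-0.093,-0.016],[-0.006,-0.094,-0.015],[-0.007,-0.094,-0.015],[-0.006,-0.093,-0.015]]
3 [[0.0,0.0,0.089],[0.0,0.0,0.089],[0.0,0.0,0.088]] | [[0.0,0.0,0.0],[0.0,0.0,0.0],[0.0,0.0,0.0]]
5 [[0.0,0.0,0.06],[0.0,0.0,0.06],[0.0,0.0,0.06],[0.0,0.0,0.06],[0.0,0.0,0.06]] | [[0.0,0.0,0.0],[0.0,0.0,0.0],[0.0,0.0,0.0],[0.0,0.0,0.0],[0.0,0.0,0.0]]
```

apply_moves(xyz=[[0.068,0.026,0.087],[0.075,0.026,0.08],[0.083,0.027,0.071],[0.088,0.028,0.064],[0.094,0.029,0.053],[0.099,0.03,0.045],[0.102,0.032,0.034],[0.104,0.034,0.024]], rot=[[-0.006,-0.094,-0.015],[-0.007,-0.093,-0.015],[-0.006,-0.094,-0.015],[-0.007,-0.094,-0.015],[-0.006,-0.093,-0.016],[-0.006,-0.094,-0.015],[-0.007,-0.094,-0.015],[-0.006,-0.093,-0.015]], hand=[1,1,1,1,1,1,1,1])

```text
clock: 3.4
position: [0.5614, 0.0053, 0.1557]
ee_rot: [0.29, 0.607, 0.696, -0.252]
contact_force: [0.6, 0.3, -0.4]
width: 0.0854
gripper_force: 0.0
```

apply_moves(xyz=[[0,0,0]], rot=[[0,0,0]], hand=[1])

```text
clock: 3.52
position: [0.5601, 0.0064, 0.1523]
ee_rot: [0.287, 0.605, 0.698, -0.254]
contact_force: [-0.9, -1.3, -0.2]
width: 0.0853
gripper_force: 0.0
```

```bash
python3 - <<'E'
from plan import *
print(psi_tau(), status.get_state()["qpos"].round(3))
C=np.array([.578,-.109,.044]); psi=7.8; d=tool(psi,-45).apply([0,0,1])
a=plan([(C-.09*d,psi,-45,3),(C,psi,-45,5)])
print("lift..")
a=plan([(C+[0,0,.09],psi,-45,3),((.50,.10,.17),7.8,45,10),((.50,.10,.06),7.8,45,4),((.50,.10,.0425),7.8,45,3)],a)
E
```

```text
(array([558.9,  15.3, 161.3]), np.float64(7.96), np.float64(-45.01)) [ 0.344  0.453  1.736 -0.807  1.278  0.577]
3 [[-0.007,0.003,0.091],[-0.006,0.002,0.091],[-0.007,0.002,0.091]] | [[-0.001,0.0,0.002],[-0.001,0.0,0.002],[-0.001,0.0,0.003]]
5 [[0.0,0.0,0.06],[0.0,0.0,0.06],[0.0,0.0,0.06],[0.0,0.0,0.06],[0.0,0.0,0.06]] | [[0.0,0.0,0.0],[0.0,0.0,0.0],[0.0,0.0,0.0],[0.0,0.0,0.0],[0.0,0.0,0.0]]
lift..
3 [[-0.071,0.0,-0.071],[-0.07,0.0,-0.071],[-0.071,0.001,-0.07]] | [[0.0,0.0,0.0],[0.0,0.0,0.0],[0.0,0.0,0.0]]
8 [[0.049,-0.016,-0.06],[0.059,-0.017,-0.053],[0.066,-0.016,-0.044],[0.072,-0.016,-0.035],[0.076,-0.017,-0.024],[0.079,-0.016,-0.012],[0.08,-0.017,-0.001],[0.08,-0.016,0.01]] | [[0.0,0.15,0.0],[0.0,0.15,0.0],[0.0,0.15,0.0],[0.0,0.15,0.0],[0.0,0.15,0.0],[0.0,0.15,0.0],[0.0,0.15,0.0],[0.0,0.15,0.0]]
2 [[0.076,-0.016,0.022],[0.073,-0.017,0.032]] | [[0.0,0.15,0.0],[0.0,0.15,0.0]]
4 [[-0.065,0.0,0.065],[-0.065,0.0,0.065],[-0.065,0.0,0.065],[-0.064,0.0,0.064]] | [[0.0,0.0,0.0],[0.0,0.0,0.0],[0.0,0.0,0.0],[0.0,0.0,0.0]]
3 [[-0.014,0.0,0.014],[-0.014,0.0,0.014],[-0.014,0.0,0.014]] | [[0.0,0.0,0.0],[0.0,0.0,0.0],[0.0,0.0,0.0]]
```

apply_moves(xyz=[[-0.007,0.003,0.091],[-0.006,0.002,0.091],[-0.007,0.002,0.091],[0,0,0.06],[0,0,0.06],[0,0,0.06],[0,0,0.06],[0,0,0.06]], rot=[[-0.001,0,0.002],[-0.001,0,0.002],[-0.001,0,0.003],[0,0,0],[0,0,0],[0,0,0],[0,0,0],[0,0,0]], hand=[1,1,1,1,1,1,1,1])

```text
clock: 4.53
position: [0.5815, -0.1215, 0.0378]
ee_rot: [0.29, 0.61, 0.694, -0.249]
contact_force: [-0.1, 0.8, -0.9]
width: 0.0853
gripper_force: 0.0
```

```bash
python3 - <<'E'
from plan import *
print(psi_tau(), status.get_state()["qpos"].round(3))
px,c=grab("scene"); cv2.imwrite("pics/s2.png",cv2.resize(px[120:300,100:330],None,fx=3,fy=3)[:,:,::-1])
E
```

```text
(array([ 580.2, -112.6,   46.8]), np.float64(7.51), np.float64(-45.0)) [ 0.117  0.579  1.896 -1.03   0.97   0.735]
```

View pics/s2.png

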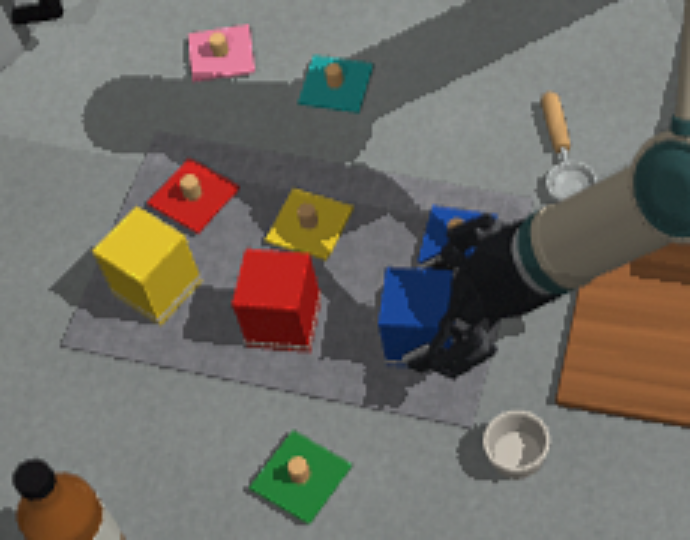

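The gripper straddles the blue caddy at about (415,310) in the crop and clears its neighbours. Next I'll grip, lift, turn and lay it on the board.

apply_moves(xyz=[[0,0,0],[0,0,0],[0,0,0],[0,0,0]], rot=[[0,0,0],[0,0,0],[0,0,0],[0,0,0]], hand=[-1,-1,-1,-1], force=50)

```text
clock: 5.08
position: [0.5813, -0.1207, 0.0394]
ee_rot: [0.291, 0.61, 0.693, -0.25]
contact_force: [-1.9, 1.8, 5.4]
width: 0.0594
gripper_force: 47.6
```

apply_moves(xyz=[[-0.071,0,-0.071],[-0.07,0,-0.071],[-0.071,0.001,-0.07],[0,0,0]], rot=[[0,0,0],[0,0,0],[0,0,0],[0,0,0]], hand=[-1,-1,-1,-1])

```text
clock: 5.58
position: [0.5825, -0.1201, 0.1302]
ee_rot: [0.292, 0.611, 0.693, -0.247]
contact_force: [0.2, 0.9, -3.5]
width: 0.0594
gripper_force: 47.3
```

```bash
python3 - <<'E'
from plan import *
print(psi_tau(), status.get_state()["qpos"].round(3))
a=plan([((.50,.10,.15),7.8,45,10),((.50,.10,.06),7.8,45,4),((.50,.10,.0425),7.8,45,4)])
E
```

```text
(array([ 581.2, -111.3,  139.2]), np.float64(7.54), np.float64(-44.95)) [ 0.118  0.448  1.819 -0.926  1.083  0.539]
8 [[0.056,-0.018,-0.055],[0.064,-0.017,-0.047],[0.07,-0.018,-0.037],[0.075,-0.018,-0.027],[0.078,-0.017,-0.015],[0.08,-0.018,-0.004],[0.08,-0.018,0.007],[0.078,-0.017,0.019]] | [[0.002,0.15,0.0],[0.001,0.15,-0.001],[0.002,0.15,0.0],[0.001,0.15,-0.001],[0.002,0.15,0.0],[0.001,0.149,-0.001],[0.002,0.15,0.0],[0.001,0.15,-0.001]]
2 [[0.073,-0.018,0.029],[0.069,-0.017,0.04]] | [[0.002,0.15,0.0],[0.001,0.15,-0.001]]
4 [[-0.053,0.0,0.053],[-0.053,0.0,0.053],[-0.053,0.0,0.053],[-0.054,-0.001,0.053]] | [[0.0,0.0,0.0],[0.0,0.0,0.0],[0.0,0.0,0.0],[0.0,0.0,0.0]]
4 [[-0.01,0.0,0.01],[-0.01,0.0,0.011],[-0.011,0.0,0.01],[-0.01,0.0,0.01]] | [[0.0,0.0,0.0],[0.0,0.0,0.0],[0.0,0.0,0.0],[0.0,0.0,0.0]]
```

apply_moves(xyz=[[0.056,-0.018,-0.055],[0.064,-0.017,-0.047],[0.07,-0.018,-0.037],[0.075,-0.018,-0.027],[0.078,-0.017,-0.015],[0.08,-0.018,-0.004],[0.08,-0.018,0.007],[0.078,-0.017,0.019]], rot=[[0.002,0.15,0],[0.001,0.15,-0.001],[0.002,0.15,0],[0.001,0.15,-0.001],[0.002,0.15,0],[0.001,0.149,-0.001],[0.002,0.15,0],[0.001,0.15,-0.001]], hand=[-1,-1,-1,-1,-1,-1,-1,-1])

```text
clock: 6.58
position: [0.5136, 0.0632, 0.1338]
ee_rot: [-0.178, 0.641, 0.731, 0.153]
contact_force: [-1.8, 0.2, -3.4]
width: 0.0592
gripper_force: 47.2
```

apply_moves(xyz=[[0.073,-0.018,0.029],[0.069,-0.017,0.04],[-0.053,0,0.053],[-0.053,0,0.053],[-0.053,0,0.053],[-0.054,-0.001,0.053],[0,0,0],[0,0,0]], rot=[[0.002,0.15,0],[0.001,0.15,-0.001],[0,0,0],[0,0,0],[0,0,0],[0,0,0],[0,0,0],[0,0,0]], hand=[-1,-1,-1,-1,-1,-1,-1,-1])

```text
clock: 7.58
position: [0.4967, 0.108, 0.0491]
ee_rot: [-0.29, 0.609, 0.695, 0.249]
contact_force: [-0.8, 0.2, -2.4]
width: 0.0592
gripper_force: 47.2
```

```bash
python3 - <<'E'
from plan import *
print(psi_tau(), status.get_state()["qpos"].round(3),status.get_state()["contact_force"])
px,c=grab("scene"); cv2.imwrite("pics/s3.png",cv2.resize(px[120:300,200:430],None,fx=3,fy=3)[:,:,::-1])
E
```

```text
(array([498. ,  99.1,  58.1]), np.float64(7.73), np.float64(44.94)) [-0.395  0.553  1.909  0.697  1.241 -0.954] [-0.75469485  0.15838275 -2.423276  ]
```

View pics/s3.png

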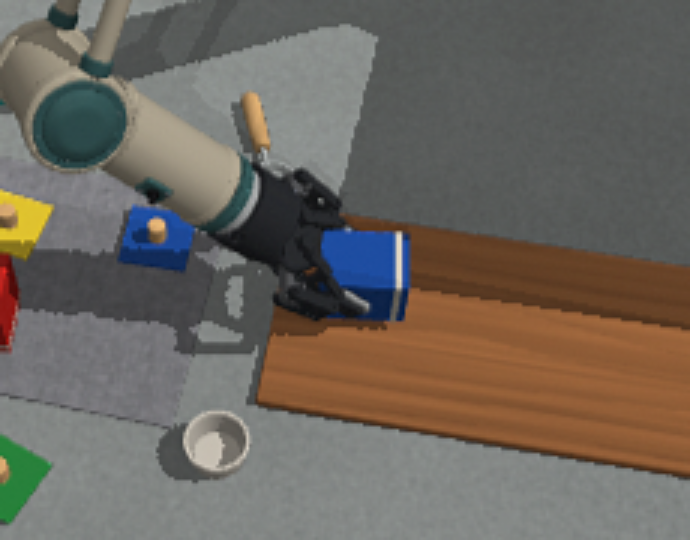

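The blue caddy lies with its banded mouth toward +y at about (395,275), 15–20 mm above the board. I'll lower it to contact.

apply_moves(xyz=[[-0.01,0,0.01],[-0.01,0,0.01],[-0.008,0,0.008],[-0.006,0,0.006],[0,0,0],[0,0,0]], rot=[[0,0,0],[0,0,0],[0,0,0],[0,0,0],[0,0,0],[0,0,0]], hand=[-1,-1,-1,-1,-1,-1])

```text
clock: 8.38
position: [0.4967, 0.108, 0.035]
ee_rot: [-0.29, 0.609, 0.695, 0.249]
contact_force: [-0.6, -0.1, -2.0]
width: 0.0597
gripper_force: 47.2
```

apply_moves(xyz=[[-0.004,0,0.004],[-0.004,0,0.004],[0,0,0]], rot=[[0,0,0],[0,0,0],[0,0,0]], hand=[-1,-1,-1])

```text
clock: 8.75
position: [0.4965, 0.108, 0.0314]
ee_rot: [-0.29, 0.609, 0.695, 0.249]
contact_force: [-0.1, 0.7, -2.3]
width: 0.0594
gripper_force: 47.2
```

apply_moves(xyz=[[-0.004,0,0.004],[0,0,0],[-0.004,0,0.004],[0,0,0]], rot=[[0,0,0],[0,0,0],[0,0,0],[0,0,0]], hand=[-1,-1,-1,-1])

```text
clock: 9.25
position: [0.4966, 0.1081, 0.0311]
ee_rot: [-0.29, 0.608, 0.695, 0.251]
contact_force: [-3.9, -7.2, 16.3]
width: 0.0596
gripper_force: 48.9
```

apply_moves(xyz=[[0.003,0,-0.003],[0,0,0],[0,0,0],[0,0,-0.05],[0,0,-0.15],[0,0,-0.18]], rot=[[0,0,0],[0,0,0],[0,0,0],[0,0,0],[0,0,0],[0,0,0]], hand=[-1,1,1,1,1,1])

```text
clock: 10.0
position: [0.5075, 0.0275, 0.1111]
ee_rot: [-0.29, 0.609, 0.695, 0.249]
contact_force: [0.3, -0.4, -0.8]
width: 0.0855
gripper_force: 0.0
```

```bash
python3 - <<'E'
from plan import *
print(psi_tau())
a=plan([((.50,.11,.26),7.8,0,None)])
E
```

```text
(array([508.8,  18.6, 120.1]), np.float64(7.79), np.float64(44.98))
5 [[0.103,0.002,-0.023],[0.097,0.002,-0.04],[0.09,0.002,-0.056],[0.081,0.002,-0.071],[0.068,0.002,-0.083]] | [[-0.001,-0.15,-0.001],[-0.002,-0.15,0.0],[-0.001,-0.15,-0.001],[-0.001,-0.15,0.0],[-0.001,-0.15,-0.001]]
```

apply_moves(xyz=[[0.103,0.002,-0.023],[0.097,0.002,-0.04],[0.09,0.002,-0.056],[0.081,0.002,-0.071],[0.068,0.002,-0.083],[0,0,0]], rot=[[-0.001,-0.15,-0.001],[-0.002,-0.15,0],[-0.001,-0.15,-0.001],[-0.001,-0.15,0],[-0.001,-0.15,-0.001],[0,0,0]], hand=[1,1,1,1,1,1])

```text
clock: 10.75
position: [0.5006, 0.1148, 0.25]
ee_rot: [0.003, 0.655, 0.756, 0.003]
contact_force: [0.4, -0.3, -0.8]
width: 0.0853
gripper_force: 0.0
```

```bash
python3 - <<'E'
from plan import *
print(psi_tau())
px,c=grab("wrist"); cv2.imwrite("pics/w4.png",px[:,:,::-1])
for b in blobs(mask(px,"blue"),300): print(cv2.boundingRect(b),rect(c,b,.072))
print(topface(px,c,"blue",.072), topix(c,[.5,.1,.072]))
C=np.array([.498,.103,.042]); psi=7.8; d=tool(psi,-45).apply([0,0,1])
a=plan([(C-.12*d,psi,-45,None),(C-.06*d,psi,-45,2),(C,psi,-45,4)])
E
```

```text
(array([500.5, 114.8, 262.7]), np.float64(8.18), np.float64(-0.07))
(242, 174, 66, 69) (array([498.9,  97.3]), array([59.4, 65.1]), 8.1)
(199, 320, 57, 51) (array([469.6, -56. ]), array([55.6, 56.7]), 1.4)
(242, 151, 66, 15) (array([492.4, 143.7]), array([57.7, 12.3]), 8.1)
[((array([487.3,  95.7]), array([35.3, 65.1]), 8.0), 173.0), ((array([469.5, -55.9]), array([55.5, 56.6]), 1.5), 136.0), ((array([496.4, 144.3]), array([49.8, 12.3]), 8.1), 139.0)] [[276.09901459 206.37939223]]
5 [[0.044,-0.002,0.089],[0.057,-0.003,0.079],[0.069,-0.002,0.069],[0.079,-0.002,0.056],[0.086,-0.002,0.042]] | [[0.001,-0.15,0.0],[0.001,-0.15,0.001],[0.001,-0.149,0.0],[0.001,-0.15,0.001],[0.001,-0.15,0.0]]
2 [[0.0,0.0,0.1],[0.0,0.0,0.1]] | [[0.0,0.0,0.0],[0.0,0.0,0.0]]
4 [[0.0,0.0,0.05],[0.0,0.0,0.05],[0.0,0.0,0.05],[0.001,0.0,0.05]] | [[0.0,0.0,0.0],[0.0,0.0,0.0],[0.0,0.0,0.0],[0.0,0.0,0.0]]
```

apply_moves(xyz=[[0.044,-0.002,0.089],[0.057,-0.003,0.079],[0.069,-0.002,0.069],[0.079,-0.002,0.056],[0.086,-0.002,0.042],[0,0,0]], rot=[[0.001,-0.15,0],[0.001,-0.15,0.001],[0.001,-0.149,0],[0.001,-0.15,0.001],[0.001,-0.15,0],[0,0,0]], hand=[1,1,1,1,1,1])

```text
clock: 11.55
position: [0.4859, 0.1755, 0.1099]
ee_rot: [0.285, 0.606, 0.696, -0.259]
contact_force: [0.3, 0.6, 0.2]
width: 0.0853
gripper_force: 0.0
```

```bash
python3 - <<'E'
from plan import *
print(psi_tau(), status.get_state()["qpos"].round(3))
C=np.array([.498,.1045,.043]); psi=8; d=tool(psi,-45).apply([0,0,1])
a=plan([(C-.06*d,psi,-45,3),(C,psi,-45,5)])
E
```

```text
(array([484.8, 184.5, 118.8]), np.float64(7.55), np.float64(-45.31)) [ 0.649  0.552  1.682 -0.668  1.422  0.792]
3 [[-0.004,0.003,0.057],[-0.004,0.003,0.056],[-0.004,0.003,0.057]] | [[-0.005,0.002,0.002],[-0.006,0.001,0.002],[-0.005,0.002,0.002]]
5 [[0.0,0.0,0.04],[0.0,0.0,0.04],[0.0,0.0,0.04],[0.0,0.0,0.04],[0.0,0.0,0.04]] | [[0.0,0.0,0.0],[0.0,0.0,0.0],[0.0,0.0,0.0],[0.0,0.0,0.0],[0.0,0.0,0.0]]
```

apply_moves(xyz=[[-0.004,0.003,0.057],[-0.004,0.003,0.056],[-0.004,0.003,0.057],[0,0,0.04],[0,0,0.04],[0,0,0.04],[0,0,0.04],[0,0,0.04]], rot=[[-0.005,0.002,0.002],[-0.006,0.001,0.002],[-0.005,0.002,0.002],[0,0,0],[0,0,0],[0,0,0],[0,0,0],[0,0,0]], hand=[1,1,1,1,1,1,1,1])

```text
clock: 12.55
position: [0.5023, 0.0963, 0.0395]
ee_rot: [0.291, 0.609, 0.696, -0.245]
contact_force: [0.1, -0.7, 0.2]
width: 0.0854
gripper_force: 0.0
```

apply_moves(xyz=[[0,0,0],[0,0,0],[0,0,0],[0,0,0]], rot=[[0,0,0],[0,0,0],[0,0,0],[0,0,0]], hand=[1,-1,-1,-1])

```text
clock: 13.05
position: [0.5019, 0.0968, 0.0407]
ee_rot: [0.291, 0.609, 0.696, -0.245]
contact_force: [-1.9, 1.5, 4.4]
width: 0.0596
gripper_force: 49.9
```

```bash
python3 - <<'E'
from plan import *
print(psi_tau(), status.get_state()["qpos"].round(3))
g,r=cur()
a=plan([(g+[0,0,.1],8,-45,3),((.50,.39,.16),14,45,10),((.50,.39,.07),14,45,4)])
E
```

```text
(array([500.5, 105.6,  49.7]), np.float64(7.96), np.float64(-44.74)) [ 0.528  0.59   1.849 -0.785  1.186  0.884]
3 [[-0.078,0.001,-0.079],[-0.079,0.001,-0.079],[-0.078,0.001,-0.078]] | [[0.003,-0.001,-0.003],[0.003,-0.002,-0.003],[0.003,-0.001,-0.004]]
8 [[0.071,0.013,-0.069],[0.08,0.014,-0.059],[0.088,0.014,-0.046],[0.095,0.016,-0.033],[0.098,0.017,-0.019],[0.1,0.017,-0.004],[0.099,0.019,0.01],[0.096,0.02,0.024]] | [[0.0,0.15,-0.011],[0.0,0.15,-0.011],[0.0,0.149,-0.011],[0.0,0.15,-0.011],[0.0,0.15,-0.011],[0.0,0.15,-0.012],[0.0,0.15,-0.011],[0.0,0.149,-0.011]]
2 [[0.09,0.021,0.038],[0.084,0.022,0.051]] | [[0.0,0.15,-0.011],[0.0,0.15,-0.011]]
4 [[-0.053,0.0,0.053],[-0.053,0.0,0.053],[-0.053,0.0,0.053],[-0.053,0.0,0.053]] | [[0.0,0.0,0.0],[0.0,0.0,0.0],[0.0,0.0,0.0],[0.0,0.0,0.0]]
```

apply_moves(xyz=[[-0.078,0.001,-0.079],[-0.079,0.001,-0.079],[-0.078,0.001,-0.078]], rot=[[0.003,-0.001,-0.003],[0.003,-0.002,-0.003],[0.003,-0.001,-0.004]], hand=[-1,-1,-1])

```text
clock: 13.42
position: [0.5024, 0.0971, 0.1404]
ee_rot: [0.288, 0.606, 0.698, -0.25]
contact_force: [-0.5, 0.4, -2.1]
width: 0.0595
gripper_force: 49.8
```

apply_moves(xyz=[[0.071,0.013,-0.069],[0.08,0.014,-0.059],[0.088,0.014,-0.046],[0.095,0.016,-0.033],[0.098,0.017,-0.019],[0.1,0.017,-0.004],[0.099,0.019,0.01],[0.096,0.02,0.024]], rot=[[0,0.15,-0.011],[0,0.15,-0.011],[0,0.149,-0.011],[0,0.15,-0.011],[0,0.15,-0.011],[0,0.15,-0.012],[0,0.15,-0.011],[0,0.149,-0.011]], hand=[-1,-1,-1,-1,-1,-1,-1,-1])

```text
clock: 14.42
position: [0.4992, 0.3389, 0.1466]
ee_rot: [-0.188, 0.606, 0.76, 0.142]
contact_force: [-2.2, -0.3, -2.0]
width: 0.0594
gripper_force: 49.8
```

apply_moves(xyz=[[0.09,0.021,0.038],[0.084,0.022,0.051],[-0.057,0,0.049],[-0.057,0,0.049],[-0.057,0,0.049],[-0.057,0,0.049],[0,0,0],[0,0,0]], rot=[[0,0.15,-0.011],[0,0.15,-0.011],[0,0,0],[0,0,0],[0,0,0],[0,0,0],[0,0,0],[0,0,0]], hand=[-1,-1,-1,-1,-1,-1,-1,-1])

```text
clock: 15.42
position: [0.5001, 0.3921, 0.0611]
ee_rot: [-0.302, 0.569, 0.728, 0.236]
contact_force: [0.6, -0.1, -2.3]
width: 0.0595
gripper_force: 50.0
```

```bash
python3 - <<'E'
from plan import *
print(psi_tau(), status.get_state()["qpos"].round(3),status.get_state()["contact_force"])
E
```

```text
(array([502.2, 383.4,  70.1]), np.float64(14.02), np.float64(45.0)) [ 0.127  0.562  1.837  0.916  1.087 -0.709] [ 0.57243305 -0.0512647  -2.27351583]
```

apply_moves(xyz=[[-0.01,0,0.01],[-0.01,0,0.01],[-0.008,0,0.008],[-0.005,0,0.005],[0,0,0],[-0.003,0,0.003],[0,0,0]], rot=[[0,0,0],[0,0,0],[0,0,0],[0,0,0],[0,0,0],[0,0,0],[0,0,0]], hand=[-1,-1,-1,-1,-1,-1,-1])

```text
clock: 16.3
position: [0.4996, 0.3923, 0.0471]
ee_rot: [-0.303, 0.568, 0.728, 0.236]
contact_force: [-1.6, -3.9, 7.3]
width: 0.0595
gripper_force: 50.9
```

apply_moves(xyz=[[-0.003,0,0.003],[0,0,0],[-0.003,0,0.003],[0,0,0]], rot=[[0,0,0],[0,0,0],[0,0,0],[0,0,0]], hand=[-1,-1,-1,-1])

```text
clock: 16.8
position: [0.4996, 0.3923, 0.047]
ee_rot: [-0.303, 0.567, 0.728, 0.237]
contact_force: [-3.4, -11.4, 19.5]
width: 0.0597
gripper_force: 52.1
```

apply_moves(xyz=[[0.005,0,-0.005],[0,0,0],[0,0,0],[0,0,-0.05],[0,0,-0.15],[0,0,-0.18]], rot=[[0,0,0],[0,0,0],[0,0,0],[0,0,0],[0,0,0],[0,0,0]], hand=[-1,1,1,1,1,1])

```text
clock: 17.55
position: [0.5189, 0.3128, 0.1262]
ee_rot: [-0.302, 0.569, 0.728, 0.235]
contact_force: [0.6, 0.5, 0.4]
width: 0.0854
gripper_force: 0.0
```

```bash
python3 - <<'E'
from plan import *
print(psi_tau())
a=plan([((.53,-.12,.34),6,0,9)])
E
```

```text
(array([521.1, 304.1, 135.2]), np.float64(14.05), np.float64(45.02))
8 [[-0.058,-0.035,-0.162],[-0.073,-0.033,-0.157],[-0.087,-0.031,-0.15],[-0.099,-0.028,-0.143],[-0.113,-0.027,-0.134],[-0.124,-0.023,-0.125],[-0.134,-0.022,-0.113],[-0.144,-0.018,-0.102]] | [[-0.006,-0.083,0.014],[-0.006,-0.083,0.014],[-0.006,-0.084,0.014],[-0.006,-0.083,0.014],[-0.006,-0.083,0.014],[-0.006,-0.083,0.014],[-0.006,-0.083,0.014],[-0.007,-0.084,0.014]]
1 [[-0.153,-0.016,-0.089]] | [[-0.006,-0.083,0.014]]
```

apply_moves(xyz=[[-0.058,-0.035,-0.162],[-0.073,-0.033,-0.157],[-0.087,-0.031,-0.15],[-0.099,-0.028,-0.143],[-0.113,-0.027,-0.134],[-0.124,-0.023,-0.125],[-0.134,-0.022,-0.113],[-0.144,-0.018,-0.102]], rot=[[-0.006,-0.083,0.014],[-0.006,-0.083,0.014],[-0.006,-0.084,0.014],[-0.006,-0.083,0.014],[-0.006,-0.083,0.014],[-0.006,-0.083,0.014],[-0.006,-0.083,0.014],[-0.007,-0.084,0.014]], hand=[1,1,1,1,1,1,1,1])

```text
clock: 18.55
position: [0.5281, -0.0729, 0.3053]
ee_rot: [-0.032, 0.664, 0.747, 0.027]
contact_force: [0.7, 0.1, -1.0]
width: 0.0855
gripper_force: 0.0
```

apply_moves(xyz=[[-0.153,-0.016,-0.089],[0,0,0]], rot=[[-0.006,-0.083,0.014],[0,0,0]], hand=[1,1])

```text
clock: 18.8
position: [0.53, -0.1212, 0.329]
ee_rot: [0.003, 0.67, 0.742, 0.001]
contact_force: [-0.0, -0.5, -0.3]
width: 0.0853
gripper_force: 0.0
```

```bash
python3 - <<'E'
from plan import *
print(psi_tau())
px,c=grab("wrist")
for col in ("red","yellow"): print(col,topface(px,c,col,.084))
for b in blobs(mask(px,"blue"),300): print("bluelid",rect(c,b,.016))
px,c=grab("top"); cv2.imwrite("pics/t5.png",cv2.resize(px[150:280,100:290],None,fx=3,fy=3)[:,:,::-1])
C=np.array([.5855,-.240,.043]); psi=6; d=tool(psi,-45).apply([0,0,1])
a=plan([(C-.13*d,psi,-45,5),(C-.06*d,psi,-45,2),(C,psi,-45,4)])
E
```

```text
(array([ 529.9, -121.2,  341.7]), np.float64(5.81), np.float64(-0.17))
red [((array([ 585.4, -240.3]), array([59.5, 59. ]), 5.7), 157.0), ((array([ 475.7, -320.8]), array([55.4, 55.1]), -20.8), 155.0)]
yellow [((array([ 565.3, -353.8]), array([34.1, 32.9]), -22.2), 162.0), ((array([ 484.5, -216.3]), array([55.5, 55. ]), -7.9), 177.0)]
bluelid (array([ 458.3, -138. ]), array([65.8, 66.2]), 1.7)
5 [[-0.03,0.029,0.136],[-0.008,0.028,0.137],[0.013,0.029,0.136],[0.035,0.029,0.132],[0.055,0.029,0.123]] | [[0.0,-0.15,0.0],[0.0,-0.151,-0.001],[0.001,-0.15,0.0],[0.0,-0.15,-0.001],[0.0,-0.151,0.0]]
2 [[0.0,0.0,0.117],[0.0,0.0,0.116]] | [[0.0,0.0,0.0],[0.0,0.0,0.0]]
4 [[0.0,0.0,0.05],[0.0,0.0,0.05],[0.0,0.0,0.05],[0.0,0.0,0.05]] | [[0.0,0.0,0.0],[0.0,0.0,0.0],[0.0,0.0,0.0],[0.0,0.0,0.0]]
```

View pics/t5.png

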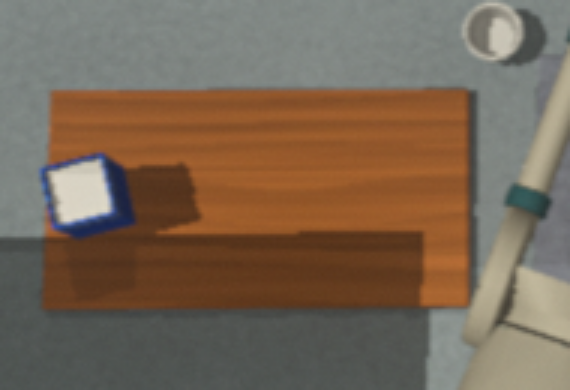

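The blue caddy stands mouth-up on the board at about (85,190) in the crop. Meanwhile the blue lid has been knocked to (0.458,-0.138). The red caddy is unchanged, so I'll pick it next.

apply_moves(xyz=[[-0.03,0.029,0.136],[-0.008,0.028,0.137],[0.013,0.029,0.136],[0.035,0.029,0.132],[0.055,0.029,0.123],[0,0,0]], rot=[[0,-0.15,0],[0,-0.151,-0.001],[0.001,-0.15,0],[0,-0.15,-0.001],[0,-0.151,0],[0,0,0]], hand=[1,1,1,1,1,1])

```text
clock: 19.65
position: [0.5738, -0.1555, 0.1186]
ee_rot: [0.279, 0.614, 0.69, -0.26]
contact_force: [-0.9, 0.2, -0.2]
width: 0.0852
gripper_force: 0.0
```

```bash
python3 - <<'E'
from plan import *
print(psi_tau(), status.get_state()["qpos"].round(3))
C=np.array([.5855,-.240,.040]); psi=6; d=tool(psi,-45).apply([0,0,1])
a=plan([(C-.05*d,psi,-45,3),(C,psi,-45,5)])
E
```

```text
(array([ 573. , -146.5,  127.6]), np.float64(6.27), np.float64(-44.91)) [ 0.057  0.46   1.836 -0.942  1.06   0.517]
3 [[-0.005,0.004,0.087],[-0.006,0.003,0.088],[-0.005,0.003,0.087]] | [[-0.003,0.0,0.005],[-0.002,-0.001,0.004],[-0.003,0.0,0.005]]
5 [[0.0,0.0,0.033],[0.0,0.0,0.034],[0.0,0.0,0.033],[0.0,0.0,0.033],[0.0,0.0,0.034]] | [[0.0,0.0,0.0],[0.0,0.0,0.0],[0.0,0.0,0.0],[0.0,0.0,0.0],[0.0,0.0,0.0]]
```

```bash
python3 - <<'E'
from plan import *
C=np.array([.5855,-.240,.041]); psi=6; t=-36; d=tool(psi,t).apply([0,0,1])
a=plan([(C-.06*d,psi,t,3),(C,psi,t,5)])
E
```

```text
3 [[-0.014,0.003,0.076],[-0.019,0.004,0.075],[-0.022,0.003,0.074]] | [[-0.003,0.05,0.004],[-0.003,0.049,0.005],[-0.003,0.05,0.004]]
5 [[0.0,0.0,0.04],[0.0,0.0,0.04],[0.0,0.0,0.04],[0.0,0.0,0.04],[0.0,0.0,0.04]] | [[0.0,0.0,0.0],[0.0,0.0,0.0],[0.0,0.0,0.0],[0.0,0.0,0.0],[0.0,0.0,0.0]]
```

apply_moves(xyz=[[-0.014,0.003,0.076],[-0.019,0.004,0.075],[-0.022,0.003,0.074],[0,0,0.04],[0,0,0.04],[0,0,0.04],[0,0,0.04],[0,0,0.04]], rot=[[-0.003,0.05,0.004],[-0.003,0.049,0.005],[-0.003,0.05,0.004],[0,0,0],[0,0,0],[0,0,0],[0,0,0],[0,0,0]], hand=[1,1,1,1,1,1,1,1])

```text
clock: 20.65
position: [0.5912, -0.2499, 0.0375]
ee_rot: [0.235, 0.639, 0.704, -0.202]
contact_force: [0.4, 0.3, -0.4]
width: 0.0855
gripper_force: 0.0
```

apply_moves(xyz=[[0,0,0],[0,0,0],[0,0,0],[0,0,0]], rot=[[0,0,0],[0,0,0],[0,0,0],[0,0,0]], hand=[1,-1,-1,-1])

```text
clock: 21.15
position: [0.5913, -0.2498, 0.039]
ee_rot: [0.236, 0.639, 0.704, -0.202]
contact_force: [-1.2, 1.0, 2.1]
width: 0.0596
gripper_force: 53.7
```

```bash
python3 - <<'E'
from plan import *
p=psi_tau();print(p, status.get_state()["qpos"].round(3),status.get_state()["contact_force"])
g,r=cur()
a=plan([(g+[0,0,.09],p[1],p[2],3),((.50,.10,.15),7,p[2]+90,10),((.50,.10,.05),7,p[2]+90,4)])
E
```

```text
(array([ 590.3, -242.4,   49.3]), np.float64(5.85), np.float64(-36.19)) [-0.187  0.527  1.86  -0.928  0.778  0.408] [-1.24744883  0.95846282  2.11875241]
3 [[-0.059,0.002,-0.081],[-0.059,0.001,-0.08],[-0.059,0.0,-0.081]] | [[0.004,0.0,-0.003],[0.005,0.0,-0.003],[0.004,0.0,-0.004]]
8 [[0.099,-0.018,-0.072],[0.108,-0.018,-0.057],[0.117,-0.018,-0.041],[0.121,-0.018,-0.022],[0.123,-0.017,-0.005],[0.123,-0.018,0.014],[0.119,-0.017,0.032],[0.112,-0.016,0.049]] | [[0.0,0.15,-0.002],[0.001,0.15,-0.002],[0.0,0.15,-0.002],[0.0,0.15,-0.002],[0.001,0.15,-0.002],[0.0,0.15,-0.002],[0.0,0.15,-0.002],[0.001,0.15,-0.002]]
2 [[0.104,-0.017,0.065],[0.092,-0.016,0.08]] | [[0.0,0.15,-0.003],[0.0,0.15,-0.002]]
4 [[-0.067,0.0,0.049],[-0.068,0.0,0.049],[-0.067,0.0,0.049],[-0.067,0.0,0.049]] | [[0.0,0.0,0.0],[0.0,0.0,0.0],[0.0,0.0,0.0],[0.0,0.0,0.0]]
```

apply_moves(xyz=[[-0.059,0.002,-0.081],[-0.059,0.001,-0.08],[-0.059,0,-0.081]], rot=[[0.004,0,-0.003],[0.005,0,-0.003],[0.004,0,-0.004]], hand=[-1,-1,-1])

```text
clock: 21.52
position: [0.591, -0.2496, 0.1288]
ee_rot: [0.23, 0.637, 0.706, -0.208]
contact_force: [-0.1, -0.3, -1.4]
width: 0.0593
gripper_force: 53.9
```

apply_moves(xyz=[[0.099,-0.018,-0.072],[0.108,-0.018,-0.057],[0.117,-0.018,-0.041],[0.121,-0.018,-0.022],[0.123,-0.017,-0.005],[0.123,-0.018,0.014],[0.119,-0.017,0.032],[0.112,-0.016,0.049]], rot=[[0,0.15,-0.002],[0.001,0.15,-0.002],[0,0.15,-0.002],[0,0.15,-0.002],[0.001,0.15,-0.002],[0,0.15,-0.002],[0,0.15,-0.002],[0.001,0.15,-0.002]], hand=[-1,-1,-1,-1,-1,-1,-1,-1])

```text
clock: 22.52
position: [0.5175, 0.039, 0.1375]
ee_rot: [-0.232, 0.632, 0.711, 0.205]
contact_force: [-1.3, 0.1, -2.5]
width: 0.059
gripper_force: 53.9
```

apply_moves(xyz=[[0.104,-0.017,0.065],[0.092,-0.016,0.08],[-0.067,0,0.049],[-0.068,0,0.049],[-0.067,0,0.049],[-0.06,0,0.044],[0,0,0],[0,0,0]], rot=[[0,0.15,-0.003],[0,0.15,-0.002],[0,0,0],[0,0,0],[0,0,0],[0,0,0],[0,0,0],[0,0,0]], hand=[-1,-1,-1,-1,-1,-1,-1,-1])

```text
clock: 23.52
position: [0.4991, 0.11, 0.0452]
ee_rot: [-0.339, 0.591, 0.668, 0.3]
contact_force: [0.7, -0.2, -2.0]
width: 0.0596
gripper_force: 53.9
```

```bash
python3 - <<'E'
from plan import *
p=psi_tau();print(p, status.get_state()["qpos"].round(3),status.get_state()["contact_force"])
E
```

```text
(array([500.3,  99.8,  52.7]), np.float64(6.99), np.float64(53.84)) [-0.451  0.637  1.909  0.775  1.325 -1.065] [ 0.66146384 -0.1850405  -1.99078475]
```

apply_moves(xyz=[[-0.01,0,0.007],[-0.01,0,0.007],[-0.006,0,0.004],[-0.004,0,0.003],[0,0,0],[0,0,0]], rot=[[0,0,0],[0,0,0],[0,0,0],[0,0,0],[0,0,0],[0,0,0]], hand=[-1,-1,-1,-1,-1,-1])

```text
clock: 24.28
position: [0.4989, 0.1099, 0.035]
ee_rot: [-0.34, 0.591, 0.668, 0.301]
contact_force: [-0.1, -3.1, 6.2]
width: 0.0597
gripper_force: 54.4
```

apply_moves(xyz=[[-0.004,0,0.003],[0,0,0],[-0.003,0,0.002],[0,0,0]], rot=[[0,0,0],[0,0,0],[0,0,0],[0,0,0]], hand=[-1,-1,-1,-1])

```text
clock: 24.78
position: [0.4989, 0.11, 0.035]
ee_rot: [-0.341, 0.59, 0.667, 0.302]
contact_force: [-1.3, -8.9, 18.7]
width: 0.0597
gripper_force: 55.5
```

apply_moves(xyz=[[0.005,0,-0.004],[0,0,0],[0,0,0],[0,0,-0.05],[0,0,-0.15],[0,0,-0.18],[0,0,0]], rot=[[0,0,0],[0,0,0],[0,0,0],[0,0,0],[0,0,0],[0,0,0],[0,0,0]], hand=[-1,1,1,1,1,1,1])

```text
clock: 25.65
position: [0.5127, 0.0144, 0.1019]
ee_rot: [-0.335, 0.592, 0.668, 0.301]
contact_force: [-0.0, 0.3, -0.8]
width: 0.0851
gripper_force: 0.0
```

```bash
python3 - <<'E'
from plan import *
print(psi_tau())
C=np.array([.500,.1045,.042]); psi=6.5; d=tool(psi,-45).apply([0,0,1])
a=plan([((.50,.10,.22),6.5,4,5),(C-.11*d,psi,-45,6)])
E
```

```text
(array([513.8,   4.3, 109.4]), np.float64(6.78), np.float64(53.57))
5 [[0.09,-0.001,0.007],[0.091,-0.002,-0.009],[0.087,-0.001,-0.026],[0.081,-0.002,-0.042],[0.073,-0.002,-0.057]] | [[0.001,-0.165,0.001],[0.0,-0.165,0.002],[0.001,-0.166,0.001],[0.0,-0.165,0.002],[0.001,-0.165,0.001]]
6 [[0.036,0.0,0.058],[0.043,0.001,0.052],[0.051,0.0,0.044],[0.056,0.001,0.036],[0.061,0.0,0.026],[0.064,0.0,0.017]] | [[0.0,-0.136,0.0],[0.0,-0.136,0.0],[0.0,-0.136,0.0],[0.0,-0.137,0.0],[0.0,-0.136,0.0],[0.0,-0.136,0.0]]
```

apply_moves(xyz=[[0.09,-0.001,0.007],[0.091,-0.002,-0.009],[0.087,-0.001,-0.026],[0.081,-0.002,-0.042],[0.073,-0.002,-0.057]], rot=[[0.001,-0.165,0.001],[0,-0.165,0.002],[0.001,-0.166,0.001],[0,-0.165,0.002],[0.001,-0.165,0.001]], hand=[1,1,1,1,1])

```text
clock: 26.28
position: [0.4966, 0.1047, 0.2074]
ee_rot: [-0.028, 0.664, 0.747, 0.021]
contact_force: [-0.3, 0.1, -1.7]
width: 0.0854
gripper_force: 0.0
```

apply_moves(xyz=[[0.036,0,0.058],[0.043,0.001,0.052],[0.051,0,0.044],[0.056,0.001,0.036],[0.061,0,0.026],[0.064,0,0.017],[0,0,0]], rot=[[0,-0.136,0],[0,-0.136,0],[0,-0.136,0],[0,-0.137,0],[0,-0.136,0],[0,-0.136,0],[0,0,0]], hand=[1,1,1,1,1,1,1])

```text
clock: 27.15
position: [0.4868, 0.1783, 0.1061]
ee_rot: [0.282, 0.611, 0.694, -0.258]
contact_force: [-0.7, 0.8, 0.4]
width: 0.0855
gripper_force: 0.0
```

```bash
python3 - <<'E'
from plan import *
print(psi_tau(), status.get_state()["qpos"].round(3))
px,c=grab("wrist")
for b in blobs(mask(px,"red"),300): print(cv2.boundingRect(b),rect(c,b,.072))
C=np.array([.5005,.1045,.039]); psi=6.8; d=tool(psi,-45).apply([0,0,1])
a=plan([(C-.06*d,psi,-45,3),(C,psi,-45,5)])
E
```

```text
(array([485.8, 187.2, 115.1]), np.float64(6.96), np.float64(-44.92)) [ 0.647  0.558  1.676 -0.659  1.421  0.798]
(237, 158, 104, 90) (array([489.5, 180.3]), array([58.6, 84.8]), 9.0)
(240, 253, 97, 33) (array([501.8,  97.7]), array([60.1, 64. ]), 9.1)
3 [[-0.004,0.005,0.06],[-0.003,0.005,0.059],[-0.004,0.005,0.06]] | [[-0.002,-0.001,0.003],[-0.003,-0.001,0.002],[-0.002,0.0,0.003]]
5 [[0.0,0.0,0.04],[0.0,0.0,0.04],[0.0,0.0,0.04],[0.0,0.0,0.04],[0.0,-0.001,0.04]] | [[0.0,0.0,0.0],[0.0,0.0,0.0],[0.0,0.0,0.0],[0.0,0.0,0.0],[0.0,0.0,0.0]]
```

apply_moves(xyz=[[-0.004,0.005,0.06],[-0.003,0.005,0.059],[-0.004,0.005,0.06],[0,0,0.04],[0,0,0.04],[0,0,0.04],[0,0,0.04],[0,0,0.04]], rot=[[-0.002,-0.001,0.01],[-0.003,-0.001,0.01],[-0.002,0,0.01],[0,0,0],[0,0,0],[0,0,0],[0,0,0],[0,0,0]], hand=[1,1,1,1,1,1,1,1])

```text
clock: 28.2
position: [0.5033, 0.0948, 0.0313]
ee_rot: [0.29, 0.623, 0.683, -0.249]
contact_force: [-0.5, 0.8, -0.9]
width: 0.0851
gripper_force: 0.0
```

apply_moves(xyz=[[0,0,0],[0,0,0],[0,0,0],[0,0,0]], rot=[[0,0,0],[0,0,0],[0,0,0],[0,0,0]], hand=[1,-1,-1,-1])

```text
clock: 28.7
position: [0.5034, 0.0956, 0.0323]
ee_rot: [0.29, 0.623, 0.683, -0.248]
contact_force: [-0.3, 1.8, 1.3]
width: 0.0598
gripper_force: 49.8
```

```bash
python3 - <<'E'
from plan import *
p=psi_tau();print(p, status.get_state()["qpos"].round(3),status.get_state()["contact_force"])
g,r=cur()
a=plan([(g+[0,0,.1],p[1],p[2],3),((.50,.268,.16),10,p[2]+90,10),((.50,.268,.065),10,p[2]+90,4)])
E
```

```text
(array([502.3, 104.5,  41.3]), np.float64(5.76), np.float64(-44.84)) [ 0.521  0.61   1.837 -0.775  1.192  0.914] [-0.30452389  1.76362981  1.266254  ]
3 [[-0.078,0.002,-0.079],[-0.079,0.002,-0.079],[-0.078,0.0,-0.078]] | [[0.005,0.0,-0.005],[0.005,0.0,-0.005],[0.005,0.0,-0.005]]
8 [[0.041,0.005,-0.043],[0.047,0.005,-0.038],[0.052,0.005,-0.03],[0.056,0.006,-0.024],[0.059,0.006,-0.015],[0.061,0.007,-0.006],[0.061,0.007,0.001],[0.06,0.007,0.011]] | [[0.0,0.15,-0.008],[0.0,0.15,-0.008],[0.0,0.15,-0.008],[0.0,0.15,-0.007],[0.0,0.15,-0.008],[0.0,0.15,-0.008],[0.0,0.149,-0.008],[0.0,0.15,-0.008]]
2 [[0.058,0.008,0.018],[0.053,0.008,0.026]] | [[0.0,0.15,-0.008],[0.0,0.15,-0.007]]
4 [[-0.056,0.0,0.056],[-0.056,0.0,0.056],[-0.056,0.0,0.056],[-0.056,0.001,0.056]] | [[0.0,0.0,0.0],[0.0,0.0,0.0],[0.0,0.0,0.0],[0.0,0.0,0.0]]
```

apply_moves(xyz=[[-0.078,0.002,-0.079],[-0.079,0.002,-0.079],[-0.078,0,-0.078]], rot=[[0.005,0,-0.005],[0.005,0,-0.005],[0.005,0,-0.005]], hand=[-1,-1,-1])

```text
clock: 29.08
position: [0.5029, 0.0955, 0.1324]
ee_rot: [0.282, 0.62, 0.686, -0.256]
contact_force: [0.4, 0.3, -1.5]
width: 0.0592
gripper_force: 50.1
```

apply_moves(xyz=[[0.041,0.005,-0.043],[0.047,0.005,-0.038],[0.052,0.005,-0.03],[0.056,0.006,-0.024],[0.059,0.006,-0.015],[0.061,0.007,-0.006],[0.061,0.007,0.001],[0.06,0.007,0.011]], rot=[[0,0.15,-0.008],[0,0.15,-0.008],[0,0.15,-0.008],[0,0.15,-0.007],[0,0.15,-0.008],[0,0.15,-0.008],[0,0.149,-0.008],[0,0.15,-0.008]], hand=[-1,-1,-1,-1,-1,-1,-1,-1])

```text
clock: 30.08
position: [0.4992, 0.2408, 0.1451]
ee_rot: [-0.183, 0.63, 0.74, 0.15]
contact_force: [-1.3, 0.8, -2.1]
width: 0.059
gripper_force: 50.2
```

apply_moves(xyz=[[0.058,0.008,0.018],[0.053,0.008,0.026],[-0.056,0,0.056],[-0.056,0,0.056],[-0.056,0,0.056],[-0.056,0,0.056],[0,0,0],[0,0,0]], rot=[[0,0.15,-0.008],[0,0.15,-0.007],[0,0,0],[0,0,0],[0,0,0],[0,0,0],[0,0,0],[0,0,0]], hand=[-1,-1,-1,-1,-1,-1,-1,-1])

```text
clock: 31.08
position: [0.4984, 0.2766, 0.0561]
ee_rot: [-0.294, 0.594, 0.707, 0.247]
contact_force: [0.3, -0.0, -1.8]
width: 0.0594
gripper_force: 50.3
```

```bash
python3 - <<'E'
from plan import *
p=psi_tau();print(p, status.get_state()["qpos"].round(3),status.get_state()["contact_force"])
E
```

```text
(array([499.9, 267.7,  65.1]), np.float64(9.97), np.float64(45.13)) [-0.087  0.535  1.926  0.862  1.123 -0.83 ] [ 2.53555496e-01 -9.17328171e-04 -1.80823650e+00]
```

Expecting contact about 13 mm lower.

apply_moves(xyz=[[-0.01,0,0.01],[-0.008,0,0.008],[-0.006,0,0.006],[-0.004,0,0.004],[0,0,0],[-0.003,0,0.003],[0,0,0]], rot=[[0,0,0],[0,0,0],[0,0,0],[0,0,0],[0,0,0],[0,0,0],[0,0,0]], hand=[-1,-1,-1,-1,-1,-1,-1])

```text
clock: 31.95
position: [0.4984, 0.2771, 0.0484]
ee_rot: [-0.296, 0.592, 0.707, 0.25]
contact_force: [-4.0, -15.2, 29.5]
width: 0.0596
gripper_force: 52.0
```

apply_moves(xyz=[[-0.003,0,0.003],[0,0,0],[-0.002,0,0.002],[0,0,0]], rot=[[0,0,0],[0,0,0],[0,0,0],[0,0,0]], hand=[-1,-1,-1,-1])

```text
clock: 32.45
position: [0.4983, 0.2772, 0.0483]
ee_rot: [-0.297, 0.591, 0.707, 0.251]
contact_force: [-5.2, -22.4, 41.3]
width: 0.0595
gripper_force: 52.7
```

apply_moves(xyz=[[0.005,0,-0.005],[0.005,0,-0.005],[0.004,0,-0.004],[0,0,0]], rot=[[0,0,0],[0,0,0],[0,0,0],[0,0,0]], hand=[-1,-1,-1,-1])

```text
clock: 32.95
position: [0.4984, 0.2772, 0.0483]
ee_rot: [-0.295, 0.593, 0.707, 0.248]
contact_force: [-1.4, -4.2, 9.5]
width: 0.0596
gripper_force: 49.2
```

```bash
python3 - <<'E'
from plan import *
p=psi_tau();print(p,status.get_state()["contact_force"])
px,c=grab("scene"); cv2.imwrite("pics/s6.png",cv2.resize(px[170:300,250:460],None,fx=3.5,fy=3.5)[:,:,::-1])
E
```

```text
(array([499.9, 268.3,  57.3]), np.float64(9.97), np.float64(45.31)) [-1.44425241 -4.19785035  9.51460777]
```

View pics/s6.png

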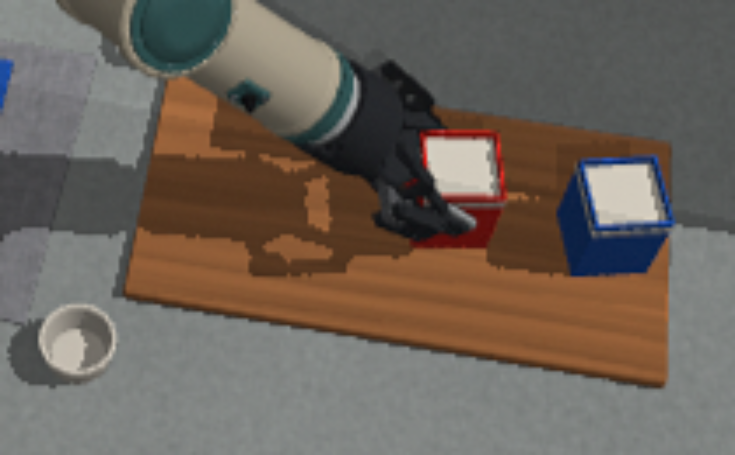

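Red is mouth-up and flat at crop (465,185), with blue at (620,210). Releasing and heading for yellow.

apply_moves(xyz=[[0.002,0,-0.002],[0,0,0],[0,0,0],[0,0,-0.05],[0,0,-0.15],[0,0,-0.18],[0,0,0]], rot=[[0,0,0],[0,0,0],[0,0,0],[0,0,0],[0,0,0],[0,0,0],[0,0,0]], hand=[-1,1,1,1,1,1,1])

```text
clock: 33.88
position: [0.5154, 0.1942, 0.13]
ee_rot: [-0.291, 0.595, 0.707, 0.248]
contact_force: [0.0, 1.1, -0.3]
width: 0.0855
gripper_force: 0.0
```

```bash
python3 - <<'E'
from plan import *
print(psi_tau())
a=plan([((.52,-.22,.34),-15,0,9)])
E
```

```text
(array([516.9, 185.3, 139. ]), np.float64(9.75), np.float64(44.95))
8 [[-0.056,-0.023,-0.158],[-0.07,-0.018,-0.153],[-0.083,-0.011,-0.146],[-0.097,-0.005,-0.14],[-0.108,0.002,-0.131],[-0.119,0.009,-0.122],[-0.128,0.017,-0.111],[-0.136,0.025,-0.1]] | [[-0.017,-0.082,0.044],[-0.018,-0.082,0.043],[-0.017,-0.082,0.044],[-0.018,-0.082,0.044],[-0.017,-0.082,0.043],[-0.017,-0.082,0.044],[-0.018,-0.082,0.044],[-0.017,-0.082,0.043]]
1 [[-0.143,0.032,-0.087]] | [[-0.018,-0.082,0.044]]
```

apply_moves(xyz=[[-0.056,-0.023,-0.158],[-0.07,-0.018,-0.153],[-0.083,-0.011,-0.146],[-0.097,-0.005,-0.14],[-0.108,0.002,-0.131],[-0.119,0.009,-0.122],[-0.128,0.017,-0.111],[-0.136,0.025,-0.1]], rot=[[-0.017,-0.082,0.044],[-0.018,-0.082,0.043],[-0.017,-0.082,0.044],[-0.018,-0.082,0.044],[-0.017,-0.082,0.043],[-0.017,-0.082,0.044],[-0.018,-0.082,0.044],[-0.017,-0.082,0.043]], hand=[1,1,1,1,1,1,1,1])

```text
clock: 34.88
position: [0.5185, -0.1721, 0.3018]
ee_rot: [-0.037, 0.778, 0.627, 0.025]
contact_force: [-0.3, 0.0, -0.1]
width: 0.0853
gripper_force: 0.0
```

apply_moves(xyz=[[-0.143,0.032,-0.087],[0,0,0]], rot=[[-0.018,-0.082,0.044],[0,0,0]], hand=[1,1])

```text
clock: 35.12
position: [0.5201, -0.2186, 0.3247]
ee_rot: [-0.002, 0.792, 0.61, -0.002]
contact_force: [0.5, 0.7, -0.4]
width: 0.0853
gripper_force: 0.0
```

```bash
python3 - <<'E'
from plan import *
print(psi_tau(), status.get_state()["qpos"].round(3))
px,c=grab("wrist")
print(topface(px,c,"yellow",.084))
C=np.array([.573,-.371,.044]); psi=-22.6; t=-33; d=tool(psi,t).apply([0,0,1])
a=plan([(C-.11*d,psi,t,5),(C-.05*d,psi,t,2),(C,psi,t,4)])
E
```

```text
(array([ 520.2, -218.6,  337.4]), np.float64(-14.84), np.float64(-0.04)) [-0.52   0.225  1.348 -0.002  1.573 -0.261]
[((array([ 572.8, -371.4]), array([59.9, 59.6]), -22.7), 171.0), ((array([ 487.3, -231. ]), array([55.4, 55.2]), -7.9), 171.0)]
5 [[-0.056,0.067,0.132],[-0.038,0.069,0.137],[-0.02,0.07,0.139],[-0.003,0.071,0.14],[0.016,0.072,0.137]] | [[0.006,-0.11,0.026],[0.006,-0.11,0.026],[0.006,-0.11,0.025],[0.006,-0.11,0.026],[0.006,-0.11,0.026]]
2 [[0.0,0.0,0.1],[0.0,0.0,0.1]] | [[0.0,0.0,0.0],[0.0,0.0,0.0]]
4 [[0.0,0.0,0.042],[0.0,0.0,0.042],[0.0,0.0,0.041],[0.0,0.0,0.042]] | [[0.0,0.0,0.0],[0.0,0.0,0.0],[0.0,0.0,0.0],[0.0,0.0,0.0]]
```

apply_moves(xyz=[[-0.056,0.067,0.132],[-0.038,0.069,0.137],[-0.02,0.07,0.139],[-0.003,0.071,0.14],[0.016,0.072,0.137],[0,0,0]], rot=[[0.006,-0.11,0.026],[0.006,-0.11,0.026],[0.006,-0.11,0.025],[0.006,-0.11,0.026],[0.006,-0.11,0.026],[0,0,0]], hand=[1,1,1,1,1,1])

```text
clock: 35.92
position: [0.5911, -0.3192, 0.1181]
ee_rot: [0.152, 0.796, 0.535, -0.24]
contact_force: [-0.7, 0.8, 1.0]
width: 0.0856
gripper_force: 0.0
```

```bash
python3 - <<'E'
from plan import *
print(psi_tau(), status.get_state()["qpos"].round(3))
C=np.array([.573,-.371,.039]); psi=-22.7; t=-33; d=tool(psi,t).apply([0,0,1])
a=plan([(C-.05*d,psi,t,3),(C,psi,t,5)])
E
```

```text
(array([ 593.9, -312.9,  128.7]), np.float64(-22.48), np.float64(-32.98)) [-0.304  0.56   1.486 -0.61   1.234  0.332]
3 [[-0.003,0.004,0.065],[-0.003,0.004,0.066],[-0.004,0.004,0.065]] | [[-0.003,0.0,0.004],[-0.003,0.0,0.003],[-0.004,0.0,0.004]]
5 [[0.0,0.0,0.033],[0.0,0.0,0.034],[0.0,0.0,0.033],[0.0,0.0,0.033],[0.0,0.0,0.034]] | [[0.0,0.0,0.0],[0.0,0.0,0.0],[0.0,0.0,0.0],[0.0,0.0,0.0],[0.0,0.0,0.0]]
```

apply_moves(xyz=[[-0.003,0.004,0.065],[-0.003,0.004,0.066],[-0.004,0.004,0.065],[0,0,0.033],[0,0,0.034],[0,0,0.033],[0,0,0.033],[0,0,0.034]], rot=[[-0.003,0,0.004],[-0.003,0,0.003],[-0.004,0,0.004],[0,0,0],[0,0,0],[0,0,0],[0,0,0],[0,0,0]], hand=[1,1,1,1,1,1,1,1])

```text
clock: 36.92
position: [0.5738, -0.3817, 0.0362]
ee_rot: [0.164, 0.8, 0.528, -0.233]
contact_force: [0.5, -0.3, -0.4]
width: 0.0851
gripper_force: 0.0
```

apply_moves(xyz=[[0,0,0],[0,0,0],[0,0,0],[0,0,0]], rot=[[0,0,0],[0,0,0],[0,0,0],[0,0,0]], hand=[1,-1,-1,-1])

```text
clock: 37.42
position: [0.5741, -0.3814, 0.0373]
ee_rot: [0.164, 0.8, 0.528, -0.233]
contact_force: [-0.7, 0.5, 1.5]
width: 0.0594
gripper_force: 52.9
```

```bash
python3 - <<'E'
from plan import *
p=psi_tau();print(p, status.get_state()["qpos"].round(3),status.get_state()["contact_force"])
g,r=cur()
a=plan([(g+[0,0,.09],p[1],p[2],3),((.50,.085,.15),0,p[2]+90,13),((.50,.085,.05),0,p[2]+90,4)])
E
```

```text
(array([ 576.7, -375. ,   47.9]), np.float64(-22.82), np.float64(-33.06)) [-0.398  0.633  1.585 -0.69   1.029  0.403] [-0.68137652  0.45897745  1.52664914]
3 [[-0.055,0.001,-0.084],[-0.054,0.001,-0.084],[-0.055,0.001,-0.083]] | [[0.004,0.0,-0.003],[0.005,0.0,-0.003],[0.004,0.0,-0.003]]
8 [[0.088,-0.064,-0.058],[0.097,-0.062,-0.047],[0.103,-0.059,-0.036],[0.109,-0.055,-0.023],[0.112,-0.053,-0.01],[0.114,-0.048,0.003],[0.115,-0.045,0.017],[0.114,-0.041,0.029]] | [[0.007,0.114,-0.032],[0.006,0.113,-0.031],[0.007,0.114,-0.032],[0.007,0.114,-0.032],[0.007,0.114,-0.032],[0.006,0.113,-0.031],[0.007,0.114,-0.032],[0.007,0.114,-0.032]]
5 [[0.11,-0.038,0.043],[0.105,-0.033,0.056],[0.1,-0.03,0.067],[0.091,-0.027,0.078],[0.083,-0.023,0.088]] | [[0.006,0.114,-0.031],[0.007,0.113,-0.032],[0.007,0.114,-0.032],[0.007,0.114,-0.031],[0.006,0.113,-0.032]]
4 [[-0.07,0.0,0.046],[-0.07,0.0,0.045],[-0.07,0.0,0.046],[-0.07,0.0,0.045]] | [[0.0,0.0,0.0],[0.0,0.0,0.0],[0.0,0.0,0.0],[0.0,0.0,0.0]]
```

apply_moves(xyz=[[-0.055,0.001,-0.084],[-0.054,0.001,-0.084],[-0.055,0.001,-0.083]], rot=[[0.004,0,-0.003],[0.005,0,-0.003],[0.004,0,-0.003]], hand=[-1,-1,-1])

```text
clock: 37.8
position: [0.5738, -0.3813, 0.127]
ee_rot: [0.157, 0.798, 0.531, -0.237]
contact_force: [0.2, -0.1, -2.0]
width: 0.0595
gripper_force: 53.1
```

apply_moves(xyz=[[0.088,-0.064,-0.058],[0.097,-0.062,-0.047],[0.103,-0.059,-0.036],[0.109,-0.055,-0.023],[0.112,-0.053,-0.01],[0.114,-0.048,0.003],[0.115,-0.045,0.017],[0.114,-0.041,0.029]], rot=[[0.007,0.114,-0.032],[0.006,0.113,-0.031],[0.007,0.114,-0.032],[0.007,0.114,-0.032],[0.007,0.114,-0.032],[0.006,0.113,-0.031],[0.007,0.114,-0.032],[0.007,0.114,-0.032]], hand=[-1,-1,-1,-1,-1,-1,-1,-1])

```text
clock: 38.8
position: [0.5291, -0.0864, 0.1336]
ee_rot: [-0.157, 0.747, 0.634, 0.123]
contact_force: [-0.6, -0.3, -1.9]
width: 0.0592
gripper_force: 53.1
```

apply_moves(xyz=[[0.11,-0.038,0.043],[0.105,-0.033,0.056],[0.1,-0.03,0.067],[0.091,-0.027,0.078],[0.083,-0.023,0.088],[0,0,0]], rot=[[0.006,0.114,-0.031],[0.007,0.113,-0.032],[0.007,0.114,-0.032],[0.007,0.114,-0.031],[0.006,0.113,-0.032],[0,0,0]], hand=[-1,-1,-1,-1,-1,-1])

```text
clock: 39.55
position: [0.4983, 0.0963, 0.1413]
ee_rot: [-0.339, 0.622, 0.621, 0.336]
contact_force: [-0.2, 0.0, -0.7]
width: 0.0593
gripper_force: 53.2
```

```bash
python3 - <<'E'
from plan import *
p=psi_tau();print(p, status.get_state()["qpos"].round(3),status.get_state()["contact_force"])
a=plan([((.50,.085,.045),p[1],57,5)])
E
```

```text
(array([498.3,  85.7, 148.2]), np.float64(0.02), np.float64(56.97)) [-0.525  0.492  1.909  0.817  1.453 -0.938] [-0.16134511  0.03838294 -0.68057707]
5 [[-0.058,0.001,0.037],[-0.058,0.002,0.037],[-0.058,0.001,0.037],[-0.058,0.002,0.038],[-0.058,0.001,0.037]] | [[-0.001,0.0,-0.001],[0.0,0.0,-0.001],[-0.001,0.0,0.0],[0.0,0.0,-0.001],[-0.001,0.001,-0.001]]
```

apply_moves(xyz=[[-0.058,0.001,0.037],[-0.058,0.002,0.037],[-0.058,0.001,0.037],[-0.058,0.002,0.038],[-0.055,0.001,0.035],[0,0,0],[0,0,0]], rot=[[0,0,0],[0,0,0],[0,0,0],[0,0,0],[0,0,0],[0,0,0],[0,0,0]], hand=[-1,-1,-1,-1,-1,-1,-1])

```text
clock: 40.42
position: [0.502, 0.0949, 0.0408]
ee_rot: [-0.337, 0.622, 0.621, 0.337]
contact_force: [0.0, 0.5, -1.4]
width: 0.0597
gripper_force: 53.2
```

apply_moves(xyz=[[-0.006,0,0.004],[-0.006,0,0.004],[0,0,0],[-0.004,0,0.002],[0,0,0]], rot=[[0,0,0],[0,0,0],[0,0,0],[0,0,0],[0,0,0]], hand=[-1,-1,-1,-1,-1])

```text
clock: 41.05
position: [0.5019, 0.095, 0.0364]
ee_rot: [-0.338, 0.621, 0.621, 0.338]
contact_force: [0.2, -3.0, 5.0]
width: 0.0597
gripper_force: 54.0
```

apply_moves(xyz=[[0,0,0],[0,0,0],[0,0,-0.05],[0,0,-0.15],[0,0,-0.18],[0,0,0]], rot=[[0,0,0],[0,0,0],[0,0,0],[0,0,0],[0,0,0],[0,0,0]], hand=[1,1,1,1,1,1])

```text
clock: 41.8
position: [0.504, -0.005, 0.0984]
ee_rot: [-0.333, 0.623, 0.622, 0.338]
contact_force: [-0.4, -0.2, -0.1]
width: 0.0853
gripper_force: 0.0
```

```bash
python3 - <<'E'
from plan import *
print(psi_tau())
C=np.array([.502,.0885,.042]); psi=0; d=tool(psi,-45).apply([0,0,1])
a=plan([((.50,.09,.22),psi,6,6),(C-.11*d,psi,-45,6)])
E
```

```text
(array([503.9, -15.6, 105.4]), np.float64(-0.26), np.float64(56.68))
6 [[0.079,-0.002,0.014],[0.081,-0.002,0.0],[0.079,-0.003,-0.011],[0.077,-0.002,-0.025],[0.073,-0.002,-0.036],[0.066,-0.002,-0.047]] | [[0.001,-0.141,0.0],[0.001,-0.141,0.0],[0.001,-0.14,-0.001],[0.001,-0.141,0.0],[0.001,-0.141,0.0],[0.002,-0.141,0.0]]
6 [[0.03,0.001,0.059],[0.039,0.001,0.053],[0.046,0.001,0.046],[0.052,0.001,0.038],[0.058,0.002,0.029],[0.06,0.001,0.019]] | [[0.0,-0.142,0.0],[0.0,-0.141,0.0],[0.0,-0.142,0.0],[0.0,-0.141,0.0],[-0.001,-0.142,0.0],[0.0,-0.142,0.0]]
```

apply_moves(xyz=[[0.079,-0.002,0.014],[0.081,-0.002,0],[0.079,-0.003,-0.011],[0.077,-0.002,-0.025],[0.073,-0.002,-0.036],[0.066,-0.002,-0.047]], rot=[[0.001,-0.141,0],[0.001,-0.141,0],[0.001,-0.14,-0.001],[0.001,-0.141,0],[0.001,-0.141,0],[0.002,-0.141,0]], hand=[1,1,1,1,1,1])

```text
clock: 42.55
position: [0.497, 0.0956, 0.2073]
ee_rot: [-0.039, 0.705, 0.707, 0.035]
contact_force: [-0.1, -0.3, -0.5]
width: 0.0852
gripper_force: 0.0
```

apply_moves(xyz=[[0.03,0.001,0.059],[0.039,0.001,0.053],[0.046,0.001,0.046],[0.052,0.001,0.038],[0.058,0.002,0.029],[0.06,0.001,0.019],[0,0,0]], rot=[[0,-0.142,0],[0,-0.141,0],[0,-0.142,0],[0,-0.141,0],[-0.001,-0.142,0],[0,-0.142,0],[0,0,0]], hand=[1,1,1,1,1,1,1])

```text
clock: 43.42
position: [0.4972, 0.1631, 0.1059]
ee_rot: [0.267, 0.649, 0.658, -0.274]
contact_force: [-1.3, 0.2, 1.2]
width: 0.0856
gripper_force: 0.0
```

```bash
python3 - <<'E'
from plan import *
print(psi_tau(), status.get_state()["qpos"].round(3))
px,c=grab("wrist")
for b in blobs(mask(px,"yellow"),300): print(cv2.boundingRect(b),rect(c,b,.072))
C=np.array([.502,.0885,.039]); psi=0; d=tool(psi,-45).apply([0,0,1])
a=plan([(C-.06*d,psi,-45,3),(C,psi,-45,5)])
E
```

```text
(array([497.3, 172.1, 114.9]), np.float64(0.46), np.float64(-44.98)) [ 0.594  0.582  1.626 -0.627  1.471  0.821]
(238, 159, 103, 90) (array([501.1, 163.9]), array([59.2, 85.6]), 1.6)
(240, 253, 98, 34) (array([502.8,  80.4]), array([59.7, 66.1]), 1.0)
(245, 299, 47, 15) (array([486.4, -16.1]), array([47.1, 39.4]), -7.8)
3 [[-0.003,0.005,0.06],[-0.004,0.004,0.059],[-0.003,0.005,0.06]] | [[-0.001,-0.001,0.004],[-0.001,0.0,0.004],[-0.001,-0.001,0.003]]
5 [[0.0,0.0,0.04],[0.0,0.0,0.04],[0.0,0.0,0.04],[0.0,0.0,0.04],[0.0,0.0,0.04]] | [[0.0,0.0,0.0],[0.0,0.0,0.0],[0.0,0.0,0.0],[0.0,0.0,0.0],[0.0,0.0,0.0]]
```

apply_moves(xyz=[[-0.003,0.005,0.06],[-0.004,0.004,0.059],[-0.003,0.005,0.06],[0,0,0.04],[0,0,0.04],[0,0,0.04],[0,0,0.04],[0,0,0.04]], rot=[[-0.001,-0.001,0],[-0.001,0,0],[-0.001,-0.001,0],[0,0,0],[0,0,0],[0,0,0],[0,0,0],[0,0,0]], hand=[1,1,1,1,1,1,1,1])

```text
clock: 44.48
position: [0.5037, 0.0787, 0.0312]
ee_rot: [0.27, 0.651, 0.656, -0.27]
contact_force: [-0.0, 0.1, 0.7]
width: 0.0852
gripper_force: 0.0
```

apply_moves(xyz=[[0,0,0],[0,0,0],[0,0,0],[0,0,0]], rot=[[0,0,0],[0,0,0],[0,0,0],[0,0,0]], hand=[1,-1,-1,-1])

```text
clock: 44.98
position: [0.504, 0.0795, 0.032]
ee_rot: [0.27, 0.651, 0.656, -0.27]
contact_force: [-0.7, 2.1, 0.4]
width: 0.0598
gripper_force: 50.2
```

```bash
python3 - <<'E'
from plan import *
p=psi_tau();print(p, status.get_state()["qpos"].round(3),status.get_state()["contact_force"])
g,r=cur()
a=plan([(g+[0,0,.1],p[1],p[2],3),((.50,.15,.16),3,p[2]+90,10),((.50,.15,.065),3,p[2]+90,4)])
E
```

```text
(array([503.9,  88.5,  41. ]), np.float64(0.38), np.float64(-44.85)) [ 0.475  0.626  1.796 -0.726  1.242  0.898] [-0.74085758  2.12111878  0.37978804]
3 [[-0.078,0.0,-0.079],[-0.079,0.0,-0.079],[-0.078,0.0,-0.078]] | [[0.0,0.0,0.0],[-0.001,0.0,0.001],[0.0,0.0,0.0]]
8 [[0.017,-0.001,-0.02],[0.019,-0.001,-0.017],[0.022,-0.002,-0.016],[0.024,-0.001,-0.012],[0.026,-0.001,-0.01],[0.028,0.0,-0.007],[0.028,-0.001,-0.004],[0.028,-0.001,0.0]] | [[0.0,0.15,-0.005],[0.0,0.15,-0.005],[0.0,0.15,-0.005],[0.0,0.15,-0.004],[0.0,0.15,-0.005],[0.0,0.15,-0.005],[0.0,0.15,-0.005],[0.0,0.15,-0.005]]
2 [[0.028,0.0,0.003],[0.026,-0.001,0.007]] | [[0.0,0.15,-0.005],[-0.001,0.15,-0.005]]
4 [[-0.056,0.0,0.056],[-0.056,0.0,0.056],[-0.056,0.0,0.055],[-0.056,0.0,0.056]] | [[0.0,0.0,0.0],[0.0,0.0,0.0],[0.0,0.0,0.0],[0.0,0.0,0.0]]
```

apply_moves(xyz=[[-0.078,0,-0.079],[-0.079,0,-0.079],[-0.078,0,-0.078]], rot=[[0,0,0],[0,0,0],[0,0,0]], hand=[-1,-1,-1])

```text
clock: 45.35
position: [0.5038, 0.0793, 0.1324]
ee_rot: [0.269, 0.651, 0.656, -0.27]
contact_force: [0.2, -0.7, -1.1]
width: 0.0598
gripper_force: 51.1
```

apply_moves(xyz=[[0.017,-0.001,-0.02],[0.019,-0.001,-0.017],[0.022,-0.002,-0.016],[0.024,-0.001,-0.012],[0.026,-0.001,-0.01],[0.028,0,-0.007],[0.028,-0.001,-0.004],[0.028,-0.001,0]], rot=[[0,0.15,-0.005],[0,0.15,-0.005],[0,0.15,-0.005],[0,0.15,-0.004],[0,0.15,-0.005],[0,0.15,-0.005],[0,0.15,-0.005],[0,0.15,-0.005]], hand=[-1,-1,-1,-1,-1,-1,-1,-1])

```text
clock: 46.35
position: [0.5002, 0.143, 0.1454]
ee_rot: [-0.173, 0.672, 0.702, 0.161]
contact_force: [-0.8, 0.4, -2.3]
width: 0.0595
gripper_force: 51.3
```

apply_moves(xyz=[[0.028,0,0.003],[0.026,-0.001,0.007],[-0.056,0,0.056],[-0.056,0,0.056],[-0.056,0,0.055],[-0.055,0,0.055],[0,0,0],[0,0,0]], rot=[[0,0.15,-0.005],[0,0.15,-0.005],[0,0,0],[0,0,0],[0,0,0],[0,0,0],[0,0,0],[0,0,0]], hand=[-1,-1,-1,-1,-1,-1,-1,-1])

```text
clock: 47.35
position: [0.4993, 0.1585, 0.0568]
ee_rot: [-0.279, 0.636, 0.67, 0.263]
contact_force: [0.3, 0.2, -2.1]
width: 0.059
gripper_force: 51.3
```

apply_moves(xyz=[[-0.008,0,0.008],[-0.005,0,0.005],[0,0,0]], rot=[[0,0,0],[0,0,0],[0,0,0]], hand=[-1,-1,-1])

```text
clock: 47.72
position: [0.4991, 0.1585, 0.0509]
ee_rot: [-0.279, 0.636, 0.67, 0.263]
contact_force: [0.3, 0.3, -1.4]
width: 0.0595
gripper_force: 51.3
```

apply_moves(xyz=[[-0.003,0,0.003],[0,0,0],[-0.003,0,0.003],[0,0,0]], rot=[[0,0,0],[0,0,0],[0,0,0],[0,0,0]], hand=[-1,-1,-1,-1])

```text
clock: 48.22
position: [0.4991, 0.1586, 0.0489]
ee_rot: [-0.28, 0.636, 0.669, 0.264]
contact_force: [-1.9, -2.2, 5.3]
width: 0.0598
gripper_force: 51.6
```

apply_moves(xyz=[[0,0,0],[0,0,0],[0,0,-0.05],[0,0,-0.15],[0,0,-0.18],[0,0,0]], rot=[[0,0,0],[0,0,0],[0,0,0],[0,0,0],[0,0,0],[0,0,0]], hand=[1,1,1,1,1,1])

```text
clock: 48.98
position: [0.5064, 0.0745, 0.1309]
ee_rot: [-0.275, 0.637, 0.67, 0.265]
contact_force: [0.4, 0.4, 0.0]
width: 0.0856
gripper_force: 0.0
```

```bash
python3 - <<'E'
from plan import *
print(psi_tau())
a=plan([((.50,.12,.30),3,10,5),((.48,.32,.38),10,0,5)])
E
```

```text
(array([506.8,  65.6, 139.9]), np.float64(2.8), np.float64(44.92))
5 [[0.096,-0.002,-0.05],[0.089,-0.003,-0.062],[0.081,-0.002,-0.073],[0.072,-0.003,-0.083],[0.061,-0.002,-0.092]] | [[0.001,-0.116,0.0],[0.001,-0.117,0.0],[0.001,-0.116,-0.001],[0.001,-0.117,0.0],[0.001,-0.116,0.0]]
5 [[0.14,-0.006,-0.029],[0.138,-0.004,-0.034],[0.137,0.001,-0.04],[0.136,0.003,-0.044],[0.134,0.007,-0.048]] | [[0.002,-0.033,-0.023],[0.002,-0.034,-0.024],[0.002,-0.033,-0.023],[0.002,-0.033,-0.023],[0.002,-0.033,-0.024]]
```

apply_moves(xyz=[[0.096,-0.002,-0.05],[0.089,-0.003,-0.062],[0.081,-0.002,-0.073],[0.072,-0.003,-0.083],[0.061,-0.002,-0.092]], rot=[[0.001,-0.116,0],[0.001,-0.117,0],[0.001,-0.116,-0.001],[0.001,-0.117,0],[0.001,-0.116,0]], hand=[1,1,1,1,1])

```text
clock: 49.6
position: [0.4969, 0.1256, 0.2861]
ee_rot: [-0.066, 0.685, 0.723, 0.057]
contact_force: [-0.8, 0.5, 0.3]
width: 0.0853
gripper_force: 0.0
```

apply_moves(xyz=[[0.14,-0.006,-0.029],[0.138,-0.004,-0.034],[0.137,0.001,-0.04],[0.136,0.003,-0.044],[0.134,0.007,-0.048],[0,0,0]], rot=[[0.002,-0.033,-0.023],[0.002,-0.034,-0.024],[0.002,-0.033,-0.023],[0.002,-0.033,-0.023],[0.002,-0.033,-0.024],[0,0,0]], hand=[1,1,1,1,1,1])

```text
clock: 50.35
position: [0.4768, 0.3258, 0.3657]
ee_rot: [-0.005, 0.639, 0.769, -0.0]
contact_force: [-0.7, -1.2, -0.1]
width: 0.0854
gripper_force: 0.0
```

```bash
python3 - <<'E'
from plan import *
print(psi_tau())
px,c=grab("wrist"); cv2.imwrite("pics/w7.png",px[:,:,::-1]); print(c[4])
for col in HUE:
    for b in blobs(mask(px,col),150): print(col,cv2.boundingRect(b),rect(c,b,.092))
px,c=grab("top")
for col in HUE:
    for b in blobs(mask(px,col),100): print("top",col,cv2.boundingRect(b),rect(c,b,.092),rect(c,b,.016))
E
```

```text
(array([476.9, 325.7, 378.4]), np.float64(10.55), np.float64(0.36))
[0.46543626 0.39842776 0.50911537]
red (268, 200, 51, 48) (array([500.4, 268.1]), array([60.4, 59.7]), 10.7)
red (270, 186, 47, 12) (array([493.1, 307.6]), array([54.4, 13.3]), 10.7)
blue (286, 91, 56, 59) (array([500.3, 391.1]), array([59.1, 59.2]), 15.0)
yellow (250, 284, 51, 48) (array([499.3, 150.4]), array([60.7, 63.7]), 3.2)
yellow (256, 261, 44, 26) (array([495.5, 200.4]), array([56. , 28.3]), 3.2)
top red (157, 202, 29, 27) (array([494.5, 261.4]), array([71.6, 71.7]), 11.1) (array([505.2, 276.3]), array([75.5, 75.6]), 11.1)
top red (375, 216, 28, 28) (array([ 457.8, -350.8]), array([64.5, 64.7]), -21.4) (array([ 466.5, -369.2]), array([68. , 68.2]), -21.4)
top blue (300, 222, 23, 22) (array([ 449.2, -132.3]), array([59.5, 62.5]), 0.5) (array([ 457.4, -138.8]), array([62.7, 65.8]), 0.5)
top blue (125, 202, 19, 27) (array([489.4, 358.7]), array([45. , 76.4]), -14.8) (array([499.7, 378.8]), array([47.5, 80.5]), -14.8)
top yellow (200, 204, 25, 25) (array([493.7, 147.2]), array([68.5, 67.6]), 1.7) (array([504.3, 155.9]), array([72.2, 71.3]), 1.7)
top yellow (335, 214, 25, 25) (array([ 468.1, -234.8]), array([64.8, 63. ]), -7.7) (array([ 477.3, -246.9]), array([68.3, 66.4]), -7.7)
```

View pics/w7.png

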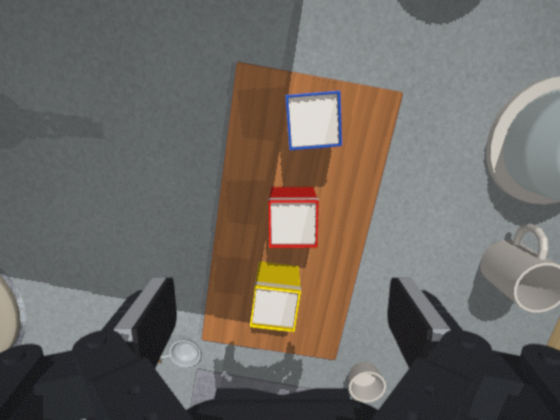

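All three mouths are visible: blue (314,121), red (293,223) and yellow (275,308), all wholly on the board. Now the lids, starting with a fresh look at the mat.

```bash
python3 - <<'E'
from plan import *
a=plan([((.48,-.14,.36),0,0,9)])
E
```

```text
8 [[-0.169,-0.03,0.006],[-0.169,-0.026,0.006],[-0.17,-0.023,0.006],[-0.17,-0.019,0.006],[-0.17,-0.016,0.007],[-0.171,-0.013,0.006],[-0.171,-0.009,0.006],[-0.172,-0.006,0.006]] | [[-0.001,0.0,0.019],[-0.001,-0.001,0.019],[-0.001,0.0,0.019],[-0.001,0.0,0.019],[-0.001,-0.001,0.019],[-0.001,0.0,0.02],[-0.001,0.0,0.019],[0.0,-0.001,0.019]]
1 [[-0.171,-0.002,0.007]] | [[-0.001,0.0,0.019]]
```

apply_moves(xyz=[[-0.169,-0.03,0.006],[-0.169,-0.026,0.006],[-0.17,-0.023,0.006],[-0.17,-0.019,0.006],[-0.17,-0.016,0.007],[-0.171,-0.013,0.006],[-0.171,-0.009,0.006],[-0.172,-0.006,0.006]], rot=[[-0.001,0,0.019],[-0.001,-0.001,0.019],[-0.001,0,0.019],[-0.001,0,0.019],[-0.001,-0.001,0.019],[-0.001,0,0.02],[-0.001,0,0.019],[0,-0.001,0.019]], hand=[1,1,1,1,1,1,1,1])

```text
clock: 51.45
position: [0.478, -0.0915, 0.349]
ee_rot: [-0.001, 0.702, 0.712, 0.0]
contact_force: [0.5, -0.1, 0.5]
width: 0.0854
gripper_force: 0.0
```

apply_moves(xyz=[[-0.171,-0.002,0.007],[0,0,0]], rot=[[-0.001,0,0.019],[0,0,0]], hand=[0,0])

```text
clock: 51.7
position: [0.4785, -0.1443, 0.3462]
ee_rot: [-0.001, 0.71, 0.704, 0.0]
contact_force: [-1.2, 0.1, -0.9]
width: 0.052
gripper_force: 0.0
```

```bash
cat >> h.py <<'E'
def lids():
    px,c=grab("wrist"); L={}
    for col in HUE:
        bs=[rect(c,b,.016) for b in blobs(mask(px,col),300)]
        for b in bs:
            if max(b[1])<72 and min(b[1])>60: L[col]=b; print(col,b)
    return L
E
python3 - <<'E'
from plan import *
print(psi_tau()); L=lids(); (x,y),_,yaw=L["blue"]; x/=1000;y/=1000
a=plan([((x,y,.10),yaw,0,6),((x,y,.0327),yaw,0,4)])
E
```

```text
(array([ 478.5, -144.3,  358.9]), np.float64(-0.53), np.float64(0.08))
red (array([ 467.6, -368.9]), array([67.1, 66. ]), -21.5)
blue (array([ 458. , -138.1]), array([65.5, 66.3]), 1.3)
yellow (array([ 478. , -246.5]), array([67.3, 66.2]), -8.0)
6 [[0.002,-0.011,0.144],[0.002,-0.012,0.144],[0.002,-0.011,0.144],[0.002,-0.011,0.144],[0.002,-0.012,0.144],[0.002,-0.011,0.144]] | [[0.0,0.0,-0.005],[0.0,-0.001,-0.004],[0.0,0.0,-0.005],[-0.001,-0.001,-0.005],[0.0,0.0,-0.005],[0.0,-0.001,-0.004]]
4 [[0.0,0.0,0.056],[0.0,0.0,0.056],[0.0,0.0,0.056],[0.0,0.0,0.056]] | [[0.0,0.0,0.0],[0.0,0.0,0.0],[0.0,0.0,0.0],[0.0,0.0,0.0]]
```

apply_moves(xyz=[[0.002,-0.011,0.144],[0.002,-0.012,0.144],[0.002,-0.011,0.144],[0.002,-0.011,0.144],[0.002,-0.012,0.144],[0.002,-0.011,0.144],[0,0,0],[0,0,0]], rot=[[0,0,-0.005],[0,-0.001,-0.004],[0,0,-0.005],[-0.001,-0.001,-0.005],[0,0,-0.005],[0,-0.001,-0.004],[0,0,0],[0,0,0]], hand=[0,0,0,0,0,0,0,0])

```text
clock: 52.75
position: [0.4612, -0.1366, 0.0898]
ee_rot: [0.002, 0.697, 0.717, 0.001]
contact_force: [0.2, -0.4, 0.5]
width: 0.0428
gripper_force: 0.0
```

```bash
python3 - <<'E'
from plan import *
print(psi_tau())
a=plan([((.458,-.1385,.0327),1.3,0,5)])
E
```

```text
(array([ 461.2, -136.6,  102.5]), np.float64(1.6), np.float64(-0.13))
5 [[-0.001,-0.002,0.047],[-0.001,-0.003,0.046],[-0.001,-0.002,0.047],[-0.002,-0.002,0.046],[-0.001,-0.003,0.047]] | [[0.001,0.0,0.001],[0.001,0.001,0.001],[0.001,0.0,0.001],[0.001,0.001,0.001],[0.001,0.0,0.001]]
```

apply_moves(xyz=[[-0.001,-0.002,0.047],[-0.001,-0.003,0.046],[-0.001,-0.002,0.047],[-0.002,-0.002,0.046],[-0.001,-0.003,0.047],[0,0,0],[0,0,0]], rot=[[0.001,0,0.001],[0.001,0.001,0.001],[0.001,0,0.001],[0.001,0.001,0.001],[0.001,0,0.001],[0,0,0],[0,0,0]], hand=[0,0,0,0,0,0,0])

```text
clock: 53.62
position: [0.457, -0.1386, 0.0186]
ee_rot: [-0.001, 0.699, 0.715, -0.001]
contact_force: [0.3, 0.4, 0.7]
width: 0.0426
gripper_force: 0.0
```

apply_moves(xyz=[[0,0,0],[0,0,0],[0,0,0],[0,0,0]], rot=[[0,0,0],[0,0,0],[0,0,0],[0,0,0]], hand=[-1,-1,-1,-1], force=40)

```text
clock: 54.12
position: [0.4574, -0.1388, 0.0192]
ee_rot: [-0.0, 0.699, 0.715, -0.0]
contact_force: [0.5, 0.8, 5.6]
width: 0.0163
gripper_force: 39.3
```

```bash
python3 - <<'E'
from plan import *
p=psi_tau();print(p)
g,r=cur()
# offset of lid centre from tool (x,y in tool frame), applied at the place
M=r.as_matrix(); off=(np.array([.458,-.138,0])-g)@M; print("lid in tool mm",(off*1000).round(1))
psi=p[1]+(15-1.3); T=np.array([.5003,.391]); o=tool(psi).apply([off[0],0,0])
a=plan([(g+[0,0,.17],p[1],0,4),((T[0]-o[0],T[1]-o[1],.2),psi,0,10),((T[0]-o[0],T[1]-o[1],.135),psi,0,3)])
E
```

```text
(array([ 457.4, -138.8,   31.9]), np.float64(1.29), np.float64(0.0))
lid in tool mm [ 0.7  0.7 31.9]
4 [[0.0,0.0,-0.142],[0.0,0.0,-0.141],[0.0,0.0,-0.142],[0.0,0.0,-0.142]] | [[0.0,0.0,0.0],[0.0,0.0,0.0],[-0.001,0.0,0.0],[0.0,0.0,0.0]]
8 [[0.176,0.018,0.001],[0.175,0.023,0.0],[0.175,0.027,0.001],[0.175,0.031,0.001],[0.173,0.034,0.0],[0.173,0.04,0.001],[0.171,0.043,0.001],[0.171,0.047,0.0]] | [[0.0,0.0,-0.023],[0.0,0.0,-0.023],[0.0,0.0,-0.023],[0.0,0.0,-0.022],[0.0,0.0,-0.023],[0.0,0.0,-0.023],[0.0,0.0,-0.023],[0.0,0.0,-0.023]]
2 [[0.169,0.052,0.001],[0.168,0.055,0.001]] | [[0.0,0.0,-0.023],[0.0,0.0,-0.022]]
3 [[0.0,0.0,0.072],[0.0,0.0,0.072],[0.0,0.0,0.072]] | [[0.0,0.0,0.0],[0.0,0.0,0.0],[0.0,0.0,0.0]]
```

apply_moves(xyz=[[0,0,-0.08],[0,0,-0.162],[0,0,-0.162],[0,0,-0.162]], rot=[[0,0,0],[0,0,0],[0,0,0],[0,0,0]], hand=[-1,-1,-1,-1])

```text
clock: 54.62
position: [0.4567, -0.1384, 0.1895]
ee_rot: [-0.001, 0.699, 0.715, -0.001]
contact_force: [1.0, -0.2, -0.6]
width: 0.0164
gripper_force: 39.1
```

apply_moves(xyz=[[0.176,0.018,0.001],[0.175,0.023,0],[0.175,0.027,0.001],[0.175,0.031,0.001],[0.173,0.034,0],[0.173,0.04,0.001],[0.171,0.043,0.001],[0.171,0.047,0]], rot=[[0,0,-0.023],[0,0,-0.023],[0,0,-0.023],[0,0,-0.022],[0,0,-0.023],[0,0,-0.023],[0,0,-0.023],[0,0,-0.023]], hand=[-1,-1,-1,-1,-1,-1,-1,-1])

```text
clock: 55.62
position: [0.4911, 0.2863, 0.1865]
ee_rot: [-0.001, 0.627, 0.779, -0.001]
contact_force: [1.1, -0.3, -0.8]
width: 0.0164
gripper_force: 39.1
```

apply_moves(xyz=[[0.169,0.052,0.001],[0.168,0.055,0.001],[0,0,0.07],[0,0,0.06],[0,0,0.05],[0,0,0],[0,0,0]], rot=[[0,0,-0.023],[0,0,-0.022],[0,0,0],[0,0,0],[0,0,0],[0,0,0],[0,0,0]], hand=[-1,-1,-1,-1,-1,-1,-1])

```text
clock: 56.5
position: [0.5005, 0.3905, 0.133]
ee_rot: [-0.001, 0.609, 0.793, -0.0]
contact_force: [0.3, 0.4, -0.7]
width: 0.0161
gripper_force: 39.2
```

```bash
python3 - <<'E'
from plan import *
p=psi_tau();print(p,status.get_state()["width"])
g,r=cur(); o=r.apply([.0007,0,0]); T=np.array([.5003,.391])
px,c=grab("wrist"); cv2.imwrite("pics/w8.png",px[:,:,::-1])
for b in blobs(mask(px,"blue"),100): print(cv2.boundingRect(b), rect(c,b,g[2]-.0127-.0072+.004))
a=plan([((T[0]-o[0],T[1]-o[1],.118),15,0,4)])
E
```

```text
(array([500.5, 390.5, 145.7]), np.float64(14.94), np.float64(0.09)) 0.01613566199342088
(205, 192, 155, 121) (array([498.5, 402.2]), array([65.3, 56.4]), 15.0)
(230, 169, 102, 18) (array([489.2, 435.2]), array([41.6,  7. ]), 15.0)
(259, 316, 46, 26) (array([508. , 366.5]), array([21.2, 13.4]), 15.0)
4 [[0.0,0.0,0.023],[0.0,0.0,0.024],[-0.001,0.0,0.023],[0.0,-0.001,0.023]] | [[0.0,0.0,0.0],[0.0,-0.001,0.0],[0.0,0.0,-0.001],[-0.001,-0.001,0.0]]
```

View pics/w8.png

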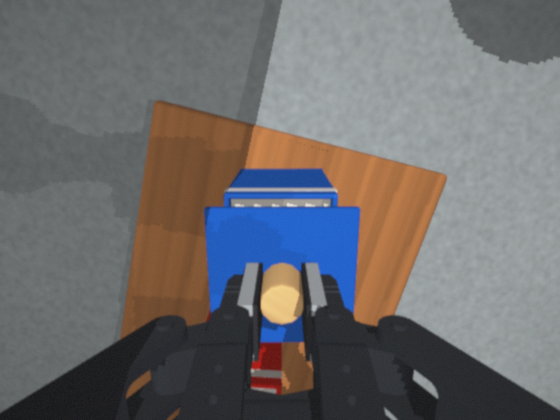

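The lid (centre col 282) is aligned with the blue mouth (centre col 281) and square to it. Lowering.

apply_moves(xyz=[[0,0,0.024],[0,0,0.024],[0,0,0.023],[0,0,0.022],[0,0,0.01],[0,0,0.007],[0,0,0],[0,0,0]], rot=[[0,0,0],[0,0,0],[0,0,0],[0,0,0],[0,0,0],[0,0,0],[0,0,0],[0,0,0]], hand=[-1,-1,-1,-1,-1,-1,-1,-1])

```text
clock: 57.55
position: [0.5001, 0.3906, 0.0997]
ee_rot: [-0.001, 0.609, 0.793, -0.0]
contact_force: [0.5, -0.1, -0.8]
width: 0.0162
gripper_force: 39.2
```

apply_moves(xyz=[[0,0,0.004],[0,0,0]], rot=[[0,0,0],[0,0,0]], hand=[-1,-1])

```text
clock: 57.8
position: [0.5002, 0.3907, 0.0992]
ee_rot: [-0.001, 0.609, 0.793, 0.0]
contact_force: [-0.3, 0.1, 4.1]
width: 0.0167
gripper_force: 39.6
```

Contact comes exactly at the seated height. Releasing and going to the yellow lid.

apply_moves(xyz=[[0,0,0],[0,0,0],[0,0,0],[0,0,-0.1],[0,0,-0.17],[0,0,-0.17],[0,0,-0.1]], rot=[[0,0,0],[0,0,0],[0,0,0],[0,0,0],[0,0,0],[0,0,0],[0,0,0]], hand=[0,0,0,0,0,0,0])

```text
clock: 58.68
position: [0.501, 0.3909, 0.2634]
ee_rot: [-0.0, 0.609, 0.793, 0.001]
contact_force: [-1.1, 0.2, -0.4]
width: 0.0428
gripper_force: 0.0
```

```bash
python3 - <<'E'
from plan import *
print(psi_tau())
a=plan([((.478,-.22,.27),-8,0,11)])
E
```

```text
(array([501. , 390.9, 276.1]), np.float64(14.97), np.float64(0.14))
8 [[-0.177,-0.055,0.001],[-0.179,-0.048,0.002],[-0.18,-0.041,0.001],[-0.182,-0.035,0.001],[-0.183,-0.028,0.002],[-0.184,-0.022,0.001],[-0.185,-0.015,0.002],[-0.185,-0.008,0.002]] | [[0.0,0.0,0.035],[0.0,0.0,0.035],[0.0,-0.001,0.034],[0.0,0.0,0.035],[0.001,0.0,0.035],[0.0,0.0,0.035],[0.0,-0.001,0.035],[0.0,0.0,0.034]]
3 [[-0.185,-0.001,0.001],[-0.186,0.005,0.002],[-0.184,0.012,0.002]] | [[0.0,0.0,0.035],[0.0,0.0,0.035],[0.0,-0.001,0.035]]
```

apply_moves(xyz=[[-0.177,-0.055,0.001],[-0.179,-0.048,0.002],[-0.18,-0.041,0.001],[-0.182,-0.035,0.001],[-0.183,-0.028,0.002],[-0.184,-0.022,0.001],[-0.185,-0.015,0.002],[-0.185,-0.008,0.002]], rot=[[0,0,0.035],[0,0,0.035],[0,-0.001,0.034],[0,0,0.035],[0.001,0,0.035],[0,0,0.035],[0,-0.001,0.035],[0,0,0.034]], hand=[0,0,0,0,0,0,0,0])

```text
clock: 59.68
position: [0.4832, -0.0556, 0.2569]
ee_rot: [-0.0, 0.718, 0.696, -0.002]
contact_force: [-0.1, -0.3, -0.0]
width: 0.0423
gripper_force: 0.0
```

apply_moves(xyz=[[-0.185,-0.001,0.001],[-0.186,0.005,0.002],[-0.184,0.012,0.002],[0,0,0],[0,0,0]], rot=[[0,0,0.035],[0,0,0.035],[0,-0.001,0.035],[0,0,0],[0,0,0]], hand=[0,0,0,0,0])

```text
clock: 60.3
position: [0.4769, -0.2199, 0.2553]
ee_rot: [-0.001, 0.755, 0.656, -0.002]
contact_force: [0.2, -0.5, -0.4]
width: 0.0425
gripper_force: 0.0
```

```bash
python3 - <<'E'
from plan import *
print(psi_tau()); L=lids(); (x,y),_,yaw=L["yellow"]; x/=1000;y/=1000
a=plan([((x,y,.07),yaw,0,5),((x,y,.0325),yaw,0,3)])
E
```

```text
(array([ 476.9, -219.9,  268. ]), np.float64(-8.05), np.float64(-0.1))
red (array([ 467.7, -369.1]), array([67., 66.]), -21.3)
yellow (array([ 478. , -246.6]), array([65.4, 66.2]), -7.9)
5 [[-0.018,0.004,0.132],[-0.017,0.003,0.132],[-0.018,0.004,0.132],[-0.018,0.003,0.132],[-0.018,0.003,0.133]] | [[-0.001,0.0,0.0],[0.0,0.001,-0.001],[-0.001,0.0,0.0],[-0.001,0.001,0.0],[0.0,0.0,0.0]]
3 [[0.0,0.0,0.042],[0.0,0.0,0.041],[0.0,0.0,0.042]] | [[0.0,0.0,0.0],[0.0,0.0,0.0],[0.0,0.0,0.0]]
```

apply_moves(xyz=[[-0.018,0.004,0.132],[-0.017,0.003,0.132],[-0.018,0.004,0.132],[-0.018,0.003,0.132],[-0.018,0.003,0.133],[0,0,0],[0,0,0]], rot=[[0,0,0],[0,0,0],[0,0,0],[0,0,0],[0,0,0],[0,0,0],[0,0,0]], hand=[0,0,0,0,0,0,0])

```text
clock: 61.22
position: [0.4789, -0.2475, 0.0587]
ee_rot: [0.001, 0.754, 0.656, -0.002]
contact_force: [0.1, -0.7, 0.0]
width: 0.0427
gripper_force: 0.0
```

```bash
python3 - <<'E'
from plan import *
print(psi_tau())
a=plan([((.478,-.2465,.0325),-8,0,4)])
E
```

```text
(array([ 478.9, -247.4,   71.4]), np.float64(-7.94), np.float64(-0.21))
4 [[0.001,-0.001,0.032],[0.001,-0.001,0.033],[0.0,0.0,0.032],[0.001,-0.001,0.033]] | [[0.0,0.001,0.0],[-0.001,0.001,0.001],[0.0,0.001,0.0],[0.0,0.0,0.0]]
```

apply_moves(xyz=[[0.001,-0.001,0.032],[0.001,-0.001,0.033],[0,0,0.032],[0.001,-0.001,0.031],[0,0,0],[0,0,0]], rot=[[0,0.001,0],[0,0.001,0],[0,0.001,0],[0,0,0],[0,0,0],[0,0,0]], hand=[0,0,0,0,0,0])

```text
clock: 61.98
position: [0.477, -0.2472, 0.0189]
ee_rot: [-0.001, 0.755, 0.656, -0.001]
contact_force: [-0.1, -0.5, -0.0]
width: 0.0428
gripper_force: 0.0
```

apply_moves(xyz=[[0,0,0],[0,0,0],[0,0,0],[0,0,0]], rot=[[0,0,0],[0,0,0],[0,0,0],[0,0,0]], hand=[-1,-1,-1,-1])

```text
clock: 62.48
position: [0.4773, -0.2473, 0.0194]
ee_rot: [-0.001, 0.755, 0.656, -0.001]
contact_force: [0.9, -0.2, 3.2]
width: 0.0165
gripper_force: 39.1
```

```bash
cat >> plan.py <<'E'
def carry(lid,lyaw,cad,cyaw):
    p=psi_tau();print(p); g,r=cur(); M=r.as_matrix(); off=(np.array([*lid,0])-g)@M; print("lid in tool mm",(off[:2]*1000).round(1),"seat TCP z",round(.092+(g[2]-G)-.012,4))
    psi=p[1]+cyaw-lyaw; o=tool(psi).apply([off[0],0,0]); T=[cad[0]-o[0],cad[1]-o[1]]; print("target",np.round(T,4),psi)
    plan([(g+[0,0,.17],p[1],0,4),((*T,.2),psi,0,None),((*T,.148),psi,0,2)])
E
python3 - <<'E'
from plan import *
carry((.478,-.2465),-8,(.4993,.149),3.2)
E
```

```text
(array([ 477.3, -247.3,   32.1]), np.float64(-8.01), np.float64(-0.02))
lid in tool mm [0.9 0.6] seat TCP z 0.0994
target [0.4993 0.1481] 3.1900000000000004
4 [[0.0,0.0,-0.142],[0.0,-0.001,-0.141],[0.0,0.0,-0.142],[0.0,0.0,-0.142]] | [[0.0,0.0,0.0],[-0.001,0.0,0.0],[0.0,0.0,0.0],[-0.001,0.0,0.0]]
8 [[0.164,-0.014,0.001],[0.165,-0.01,0.001],[0.165,-0.005,0.001],[0.165,-0.002,0.0],[0.165,0.002,0.001],[0.165,0.006,0.001],[0.164,0.011,0.001],[0.165,0.014,0.001]] | [[0.0,0.0,-0.023],[0.0,0.0,-0.024],[0.0,0.0,-0.023],[0.0,0.0,-0.023],[0.0,0.0,-0.024],[0.0,0.0,-0.023],[0.0,0.0,-0.023],[0.0,0.0,-0.024]]
2 [[0.0,0.0,0.087],[0.0,0.0,0.086]] | [[0.0,0.0,0.0],[0.0,0.0,0.0]]
```

apply_moves(xyz=[[0,0,-0.08],[0,0,-0.162],[0,0,-0.162],[0,0,-0.162]], rot=[[0,0,0],[0,0,0],[0,0,0],[0,0,0]], hand=[-1,-1,-1,-1])

```text
clock: 62.98
position: [0.477, -0.2468, 0.1898]
ee_rot: [-0.002, 0.755, 0.656, -0.001]
contact_force: [0.5, -0.2, -0.3]
width: 0.0164
gripper_force: 39.1
```

apply_moves(xyz=[[0.164,-0.014,0.001],[0.165,-0.01,0.001],[0.165,-0.005,0.001],[0.165,-0.002,0],[0.165,0.002,0.001],[0.165,0.006,0.001],[0.164,0.011,0.001],[0.165,0.014,0.001]], rot=[[0,0,-0.023],[0,0,-0.024],[0,0,-0.023],[0,0,-0.023],[0,0,-0.024],[0,0,-0.023],[0,0,-0.023],[0,0,-0.024]], hand=[-1,-1,-1,-1,-1,-1,-1,-1])

```text
clock: 63.98
position: [0.4991, 0.1498, 0.1864]
ee_rot: [-0.001, 0.687, 0.727, -0.001]
contact_force: [1.5, -0.3, 0.2]
width: 0.0164
gripper_force: 39.1
```

apply_moves(xyz=[[0,0,0.087],[0,0,0.086],[0,0,0],[0,0,0]], rot=[[0,0,0],[0,0,0],[0,0,0],[0,0,0]], hand=[-1,-1,-1,-1])

```text
clock: 64.47
position: [0.4999, 0.1483, 0.1354]
ee_rot: [-0.001, 0.687, 0.727, -0.001]
contact_force: [0.5, -0.2, -0.4]
width: 0.0163
gripper_force: 39.1
```

```bash
python3 - <<'E'
from plan import *
p=psi_tau();print(p,status.get_state()["width"])
px,c=grab("wrist")
g=p[0]/1000
for b in blobs(mask(px,"yellow"),100): print(cv2.boundingRect(b), rect(c,b,g[2]-.0127-.0034), rect(c,b,.092))
cv2.imwrite("pics/w9.png",px[:,:,::-1])
a=plan([((.4993,.1481,.113),3.2,0,6)])
E
```

```text
(array([499.9, 148.3, 148.1]), np.float64(3.19), np.float64(0.04)) 0.016330800170259268
(204, 190, 156, 124) (array([500.1, 160.5]), array([66.1, 57.9]), 3.3) (array([500.9, 143.5]), array([84.2, 73.7]), 3.3)
(229, 168, 103, 19) (array([497.6, 194.7]), array([42.1,  7.5]), 3.3) (array([497.7, 187.1]), array([53.5,  9.5]), 3.3)
(259, 315, 46, 28) (array([502.2, 123.2]), array([21.2, 14.5]), 3.3) (array([503.6,  96.1]), array([27. , 18.5]), 3.3)
6 [[0.0,-0.001,0.02],[0.0,0.0,0.02],[0.0,-0.001,0.019],[0.0,0.0,0.02],[0.0,-0.001,0.02],[0.0,0.0,0.02]] | [[0.0,0.0,0.0],[0.0,0.0,0.0],[0.0,0.0,0.0],[-0.001,-0.001,0.0],[0.0,0.0,0.0],[0.0,0.0,0.0]]
```

View pics/w9.png

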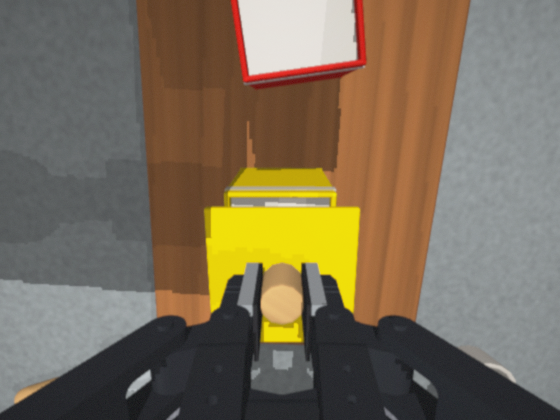

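The yellow lid (cols 206–359) is centred and square over the yellow mouth (rim 226–336), same as for blue. Lowering.

apply_moves(xyz=[[0,-0.001,0.024],[0,0,0.024],[0,-0.001,0.023],[0,0,0.023],[0,0,0.014],[0,0,0.01],[0,0,0],[0,0,0]], rot=[[0,0,0],[0,0,0],[0,0,0],[0,0,0],[0,0,0],[0,0,0],[0,0,0],[0,0,0]], hand=[-1,-1,-1,-1,-1,-1,-1,-1])

```text
clock: 65.53
position: [0.4988, 0.1483, 0.0995]
ee_rot: [-0.001, 0.687, 0.727, -0.001]
contact_force: [-0.0, -0.0, -0.4]
width: 0.0165
gripper_force: 39.1
```

apply_moves(xyz=[[0,0,0.004],[0,0,0]], rot=[[0,0,0],[0,0,0]], hand=[-1,-1])

```text
clock: 65.78
position: [0.4989, 0.1483, 0.0994]
ee_rot: [-0.001, 0.687, 0.727, -0.0]
contact_force: [-1.9, 0.3, 7.3]
width: 0.0163
gripper_force: 39.7
```

Seated at the predicted height. On to the red lid.

apply_moves(xyz=[[0,0,0],[0,0,0],[0,0,0],[0,0,-0.1],[0,0,-0.17],[0,0,-0.17],[0,0,-0.1]], rot=[[0,0,0],[0,0,0],[0,0,0],[0,0,0],[0,0,0],[0,0,0],[0,0,0]], hand=[0,0,0,0,0,0,0])

```text
clock: 66.65
position: [0.5001, 0.1484, 0.2631]
ee_rot: [-0.0, 0.687, 0.727, 0.001]
contact_force: [-0.1, 0.1, -0.4]
width: 0.0427
gripper_force: 0.0
```

```bash
python3 - <<'E'
from plan import *
print(psi_tau())
a=plan([((.475,-.34,.27),-21.3,0,10)])
E
```

```text
(array([500. , 148.4, 275.8]), np.float64(3.21), np.float64(0.06))
8 [[-0.162,-0.017,0.002],[-0.163,-0.011,0.001],[-0.163,-0.003,0.002],[-0.163,0.003,0.002],[-0.162,0.01,0.002],[-0.162,0.018,0.002],[-0.162,0.024,0.001],[-0.16,0.031,0.002]] | [[0.0,0.0,0.041],[0.0,0.0,0.041],[0.0,0.0,0.041],[0.0,0.0,0.04],[0.0,-0.001,0.041],[0.0,0.0,0.041],[0.0,0.0,0.041],[0.0,0.0,0.041]]
2 [[-0.158,0.038,0.002],[-0.157,0.045,0.002]] | [[0.001,0.0,0.041],[0.0,0.0,0.04]]
```

apply_moves(xyz=[[-0.162,-0.017,0.002],[-0.163,-0.011,0.001],[-0.163,-0.003,0.002],[-0.163,0.003,0.002],[-0.162,0.01,0.002],[-0.162,0.018,0.002],[-0.162,0.024,0.001],[-0.16,0.031,0.002]], rot=[[0,0,0.041],[0,0,0.041],[0,0,0.041],[0,0,0.04],[0,-0.001,0.041],[0,0,0.041],[0,0,0.041],[0,0,0.041]], hand=[0,0,0,0,0,0,0,0])

```text
clock: 67.65
position: [0.4788, -0.2442, 0.256]
ee_rot: [-0.001, 0.801, 0.598, -0.001]
contact_force: [-0.1, -0.8, -0.1]
width: 0.0427
gripper_force: 0.0
```

apply_moves(xyz=[[-0.158,0.038,0.002],[-0.157,0.045,0.002],[0,0,0],[0,0,0]], rot=[[0,0,0.041],[0,0,0.04],[0,0,0],[0,0,0]], hand=[0,0,0,0])

```text
clock: 68.15
position: [0.4739, -0.3397, 0.2545]
ee_rot: [-0.001, 0.826, 0.564, -0.001]
contact_force: [0.3, -0.0, 0.3]
width: 0.0425
gripper_force: 0.0
```

```bash
python3 - <<'E'
from plan import *
print(psi_tau()); L=lids(); (x,y),_,yaw=L["red"]; x/=1000;y/=1000
a=plan([((x,y,.07),yaw,0,5)])
E
```

```text
(array([ 473.9, -339.7,  267.2]), np.float64(-21.29), np.float64(-0.02))
red (array([ 467.7, -369.6]), array([65.7, 66.1]), -21.2)
5 [[-0.02,0.004,0.132],[-0.021,0.004,0.131],[-0.02,0.003,0.132],[-0.02,0.004,0.132],[-0.021,0.003,0.131]] | [[-0.001,0.0,0.0],[0.0,0.0,0.0],[-0.001,0.0,0.0],[-0.001,0.0,-0.001],[0.0,0.001,0.0]]
```

apply_moves(xyz=[[-0.02,0.004,0.132],[-0.021,0.004,0.131],[-0.02,0.003,0.132],[-0.02,0.004,0.132],[-0.021,0.003,0.131],[0,0,0],[0,0,0]], rot=[[0,0,0],[0,0,0],[0,0,0],[0,0,0],[0,0,0],[0,0,0],[0,0,0]], hand=[0,0,0,0,0,0,0])

```text
clock: 69.08
position: [0.4685, -0.3705, 0.0591]
ee_rot: [0.0, 0.825, 0.565, -0.001]
contact_force: [0.8, -0.2, -0.5]
width: 0.0423
gripper_force: 0.0
```

```bash
python3 - <<'E'
from plan import *
print(psi_tau())
a=plan([((.4677,-.3694,.0328),-21.2,0,4)])
E
```

```text
(array([ 468.5, -370.5,   71.8]), np.float64(-21.21), np.float64(-0.12))
4 [[0.001,-0.001,0.033],[0.0,-0.001,0.032],[0.001,-0.001,0.033],[0.001,-0.001,0.032]] | [[0.0,0.001,0.0],[0.0,0.0,0.0],[-0.001,0.001,0.0],[0.0,0.0,0.0]]
```

apply_moves(xyz=[[0.001,-0.001,0.033],[0,-0.001,0.032],[0.001,-0.001,0.033],[0.001,-0.001,0.031],[0,0,0],[0,0,0]], rot=[[0,0.001,0],[0,0,0],[0,0.001,0],[0,0,0],[0,0,0],[0,0,0]], hand=[0,0,0,0,0,0])

```text
clock: 69.82
position: [0.4666, -0.3697, 0.0189]
ee_rot: [-0.001, 0.826, 0.564, -0.001]
contact_force: [0.3, -0.2, 0.3]
width: 0.0429
gripper_force: 0.0
```

apply_moves(xyz=[[0,0,0],[0,0,0],[0,0,0],[0,0,0]], rot=[[0,0,0],[0,0,0],[0,0,0],[0,0,0]], hand=[-1,-1,-1,-1])

```text
clock: 70.32
position: [0.4669, -0.3698, 0.0194]
ee_rot: [-0.001, 0.825, 0.564, -0.0]
contact_force: [-0.1, -0.3, 3.6]
width: 0.0161
gripper_force: 39.1
```

```bash
python3 - <<'E'
from plan import *
carry((.4677,-.3694),-21.2,(.5004,.268),10.7)
E
```

```text
(array([ 466.9, -369.8,   32.1]), np.float64(-21.27), np.float64(0.0))
lid in tool mm [0.7 0.7] seat TCP z 0.0994
target [0.5005 0.2673] 10.629999999999999
4 [[0.0,0.0,-0.142],[0.0,0.0,-0.141],[0.0,0.0,-0.142],[0.0,-0.001,-0.142]] | [[0.0,0.0,0.0],[-0.001,0.0,0.0],[0.0,0.0,0.0],[-0.001,0.0,0.0]]
8 [[0.168,-0.055,0.001],[0.171,-0.048,0.0],[0.173,-0.04,0.001],[0.174,-0.031,0.0],[0.176,-0.024,0.001],[0.176,-0.015,0.001],[0.177,-0.007,0.0],[0.178,0.001,0.001]] | [[0.0,0.0,-0.044],[0.0,0.0,-0.045],[0.0,0.0,-0.044],[0.0,0.0,-0.044],[0.0,0.0,-0.045],[0.0,0.0,-0.044],[0.0,0.0,-0.044],[0.0,0.0,-0.044]]
4 [[0.177,0.009,0.0],[0.176,0.018,0.001],[0.175,0.026,0.001],[0.174,0.033,0.0]] | [[0.0,0.0,-0.045],[0.0,0.0,-0.044],[0.0,0.0,-0.044],[0.0,0.0,-0.045]]
2 [[0.0,0.0,0.087],[0.0,0.0,0.087]] | [[0.0,0.0,0.0],[0.0,0.0,0.0]]
```

apply_moves(xyz=[[0,0,-0.08],[0,0,-0.162],[0,0,-0.162],[0,0,-0.162]], rot=[[0,0,0],[0,0,0],[0,0,0],[0,0,0]], hand=[-1,-1,-1,-1])

```text
clock: 70.82
position: [0.4666, -0.3693, 0.1897]
ee_rot: [-0.002, 0.825, 0.564, -0.001]
contact_force: [-0.1, -0.5, -1.4]
width: 0.0164
gripper_force: 39.1
```

apply_moves(xyz=[[0.168,-0.055,0.001],[0.171,-0.048,0],[0.173,-0.04,0.001],[0.174,-0.031,0],[0.176,-0.024,0.001],[0.176,-0.015,0.001],[0.177,-0.007,0],[0.178,0.001,0.001]], rot=[[0,0,-0.044],[0,0,-0.045],[0,0,-0.044],[0,0,-0.044],[0,0,-0.045],[0,0,-0.044],[0,0,-0.044],[0,0,-0.044]], hand=[-1,-1,-1,-1,-1,-1,-1,-1])

```text
clock: 71.82
position: [0.4889, 0.0568, 0.1875]
ee_rot: [-0.001, 0.707, 0.707, -0.0]
contact_force: [0.4, -0.6, -0.4]
width: 0.0162
gripper_force: 39.1
```

apply_moves(xyz=[[0.177,0.009,0],[0.176,0.018,0.001],[0.175,0.026,0.001],[0.174,0.033,0],[0,0,0.087],[0,0,0.087],[0,0,0],[0,0,0]], rot=[[0,0,-0.045],[0,0,-0.044],[0,0,-0.044],[0,0,-0.045],[0,0,0],[0,0,0],[0,0,0],[0,0,0]], hand=[-1,-1,-1,-1,-1,-1,-1,-1])

```text
clock: 72.82
position: [0.5009, 0.2674, 0.1359]
ee_rot: [-0.001, 0.639, 0.77, 0.0]
contact_force: [-0.0, 0.3, 1.0]
width: 0.0163
gripper_force: 39.1
```

```bash
python3 - <<'E'
from plan import *
p=psi_tau();print(p,status.get_state()["width"])
px,c=grab("wrist")
for b in blobs(mask(px,"red"),100): print(cv2.boundingRect(b), rect(c,b,p[0][2]/1000-.0127-.0034))
plan([((.5005,.2673,.1121),10.6,0,6)])
E
```

```text
(array([500.9, 267.4, 148.6]), np.float64(10.63), np.float64(0.11)) 0.016328978852296748
(204, 191, 156, 123) (array([499.7, 279.2]), array([65.8, 57.4]), 10.7)
(230, 169, 102, 19) (array([493. , 312.7]), array([41.7,  7.5]), 10.7)
(259, 316, 46, 27) (array([506.6, 242.6]), array([21.2, 14. ]), 10.7)
6 [[0.0,0.0,0.021],[0.0,-0.001,0.02],[0.0,0.0,0.021],[0.0,-0.001,0.02],[0.0,0.0,0.021],[0.0,-0.001,0.02]] | [[0.0,0.0,0.0],[0.0,-0.001,0.0],[0.0,0.0,0.0],[0.0,0.0,0.0],[0.0,-0.001,0.0],[0.0,0.0,0.0]]
```

The blob boxes match those of the blue and yellow fits, so I'll lower.

apply_moves(xyz=[[0,0,0.024],[0,-0.001,0.024],[0,0,0.024],[0,0,0.023],[0,0,0.014],[0,0,0.01],[0,0,0],[0,0,0]], rot=[[0,0,0],[0,0,0],[0,0,0],[0,0,0],[0,0,0],[0,0,0],[0,0,0],[0,0,0]], hand=[-1,-1,-1,-1,-1,-1,-1,-1])

```text
clock: 73.88
position: [0.5002, 0.2674, 0.0996]
ee_rot: [-0.001, 0.638, 0.77, -0.0]
contact_force: [0.1, -0.2, -0.0]
width: 0.016
gripper_force: 39.2
```

apply_moves(xyz=[[0,0,0.005],[0,0,0]], rot=[[0,0,0],[0,0,0]], hand=[-1,-1])

```text
clock: 74.12
position: [0.5003, 0.2675, 0.0994]
ee_rot: [-0.001, 0.638, 0.77, 0.0]
contact_force: [-2.3, -0.9, 6.6]
width: 0.016
gripper_force: 39.8
```

apply_moves(xyz=[[0,0,0],[0,0,0],[0,0,0],[0,0,-0.1],[0,0,-0.17],[0,0,-0.17],[0,0,-0.17],[0,0,-0.1]], rot=[[0,0,0],[0,0,0],[0,0,0],[0,0,0],[0,0,0],[0,0,0],[0,0,0],[0,0,0]], hand=[0,0,0,0,0,0,0,0])

```text
clock: 75.12
position: [0.5013, 0.2673, 0.314]
ee_rot: [-0.0, 0.638, 0.77, 0.002]
contact_force: [0.4, -1.1, -0.2]
width: 0.0425
gripper_force: 0.0
```

apply_moves(xyz=[[0,-0.18,0],[0,-0.18,0],[0,-0.15,0],[0,0,0],[0,0,0],[0,0,0]], rot=[[0,0,0],[0,0,0],[0,0,0],[0,0,0],[0,0,0],[0,0,0]], hand=[0,0,0,0,0,0])

```text
clock: 75.88
position: [0.3514, 0.239, 0.3112]
ee_rot: [-0.001, 0.639, 0.77, -0.0]
contact_force: [-0.3, 1.1, 0.1]
width: 0.0429
gripper_force: 0.0
```

```bash
python3 - <<'E'
from plan import *
print(psi_tau())
for n in("scene","top"):
    px,c=grab(n)
    if n=="scene": cv2.imwrite("pics/s10.png",cv2.resize(px[150:300,250:460],None,fx=3.5,fy=3.5)[:,:,::-1])
    print("ramekin/board view",n)
    if n=="top":
        for col in HUE:
            for b in blobs(mask(px,col),100): print(col,cv2.boundingRect(b),rect(c,b,.096))
E
```

```text
(array([351.4, 239. , 323.9]), np.float64(10.62), np.float64(0.1))
ramekin/board view scene
ramekin/board view top
red (156, 200, 30, 29) (array([495.9, 263.2]), array([75.9, 75.7]), 10.4)
blue (112, 200, 31, 24) (array([501.4, 385. ]), array([63., 77.]), 14.2)
yellow (199, 202, 26, 27) (array([495.5, 147.4]), array([72.5, 70.2]), 4.0)
```

View pics/s10.png

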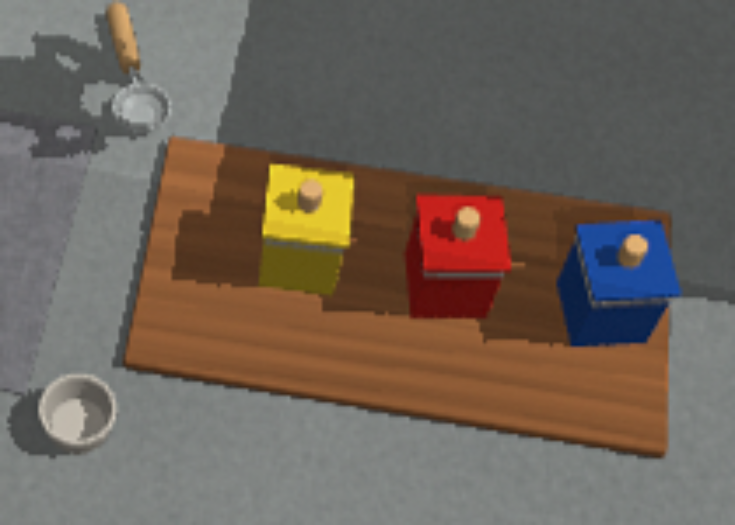

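All three caddies are upright on the board with matching lids seated level: yellow (308,225), red (462,255) and blue (620,280). The ramekin at (78,410) is untouched and the arm is clear.

```bash
python3 -c "
from rig import job; print(job.sign_off())"
```

```text
the job is handed in; nothing more can be done
None
```

The red, blue and yellow caddies stand mouth-up on the board with their own lids fully seated and level, the ramekin was left in place, and the job was handed in at about 76 s of the 210 s allowed; the result was not reported back.

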